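# Unclip and prime the sanitiser pump

## Task

The new sanitiser pump under the desk shelf still has its shipping clip on the stem: pull the clip out by its tab and leave it lying inside the steel tray. Then press the pump head gently all the way down to its stop, hold it there for a moment without ramming it, and let it come right back up. Leave the refill bottle and the small dropper bottles standing where they are.

Things in the scene. Friction and masses are not known exactly. Their poses are not given: they have to be found in the camera images.
- shelf_stand: Grey shelf on four legs, fixed. Origin on the table under its middle; -x is its front (robot side), y along it. Board 150 (x) by 440 (y) by 18 thick, underside 287 above the table, so its front edge is at x = -75 in its frame. Legs 16 diameter at x = +-60, y = +-205. Boxes stand on the board, from x = -19 back, up to 390 above the table. Open at front and back.
- pump: Amber bottle with white pump, fixed to the table; its axis lies 15 mm in from the shelf's front edge. Origin: centre of its underside, z up. Foot plate 80 diameter; bottle 64 diameter up to 90, shoulder narrowing to a 31 collar at 114 to 138; above it an 8 mm stem, then the head. A 10 mm thick spout reaches 53 mm from the axis to its own +y, 163 above the table.
- pump_top (a point): Centre of the flat top of the pump head (white disc 34 diameter, 14 thick, conical below to 24 diameter). 170 above the table when up; the gap between collar and head is then 15 mm. Moves with the head.
- plunger (a joint): Pump head's downward travel in m: 0 up, about 0.014 on the stop. A spring returns it, 4 N at the top and 10 N just before the stop. With the clip on it moves only about 1.5 mm.
- clip: White U-shaped shipping clip, 64 long, 13.5 high, loose, on the stem between collar and head. Origin: on the stem's axis, at its underside (138 above the table at the start). The U (20 wide, x from -14 to +9, slot 10 wide) is open to its +x; the pull tab (8 wide, 13.5 high) runs from x = -14 to -55 in its frame, roughly towards the robot. It comes off only by sliding level along its own -x.
- clip_tab (a point): Point to grip on the clip's tab: 40 mm from the stem axis along the clip's -x, at mid-height. Axes as the clip's.
- tray: Open steel tray, 120 (x) by 170 (y) outside, 30 high, walls and floor 3 thick, fixed, on the table left or right in front of the robot. Origin: centre of its underside.
- refill: Bystander: closed amber bottle, 64 diameter, 150 high, standing loose beside the pump under the shelf. Origin: centre of its underside.
- drops1: Bystander: small white dropper bottle, 24 diameter, 64 high, standing loose in front of the shelf. Origin: centre of its underside.
- drops2: Bystander: small white dropper bottle, 24 diameter, 64 high, standing loose in front of the shelf. Origin: centre of its underside.
- drops3: Bystander: small white dropper bottle, 24 diameter, 64 high, standing loose in front of the shelf. Origin: centre of its underside.
- drops4: Bystander: small white dropper bottle, 24 diameter, 64 high, standing loose in front of the shelf. Origin: centre of its underside.
- clipboard: Bystander: clipboard with a form lying flat, 180 by 150, 14 high, fixed, on the other side from the tray. Origin: centre of its underside.
Not all that is in view belongs to the job. What is shaped like the clip but orange is not meant.

How it is judged:
By the outcome, as a careful person would: the job done as asked, in the order asked, and still so for the second after the job is handed in, with the robot touching nothing.
It also fails if it takes over 62 s, if anything falls off the work surface, if the arm or the gripper's body presses on something with over 40 N, if the wrist force passes 120 N, or if a joint passes its speed limit or range.

## Robot

A 6-joint arm with a two-finger parallel gripper is mounted at the origin on the work surface. World frame = base frame: x ahead of the robot, y to its left, z up, the work surface at z = 0. Lengths are in mm, angles in rad, forces in N, time in s.
With the tool pointing down it reaches from about 300 to 775 mm from the base axis. Payload 14.6 kg.
Tool frame: the origin (TCP) lies between the finger pads; the fingertips stand 22 mm ahead of it and the grasp point (between the pads) lies 3 mm ahead of it (manip.tcp_to_tips is the distance from the TCP to the fingertips, in mm); y points along the fingers, z is the direction in which the jaws open and shut, and the axes are right-handed (so a half turn about y gives the same grasp; the last joint's range is limited). The gripper opens to 94 mm and grips with 3 to 60 N. Pads are 16 mm wide; open, the fingers measure 119 mm over their backs; the gripper's body (75 mm by 177 mm) begins 78 mm behind the grasp point.
Start: joints at [1.197, 0.3, 1.521, -0, 1.321, -0.067], TCP at [166.103, 524.308, 227.446] pointing down, gripper open.
Joint ranges: [-3.03, 3.03], [-0.79, 2.21], [0.23, 2.52], [-1.04, 4.18], [0, 3.07], [-2.55, 2.55]. Speed limits (rad/s): [2.22, 2.22, 2.57, 3.14, 3.14, 3.14].

## Interface

Orientations are given as [roll, pitch, yaw] about the fixed x, y, z axes, in that order (R = Rz(yaw) Ry(pitch) Rx(roll)).
In Python, from cell import manip gives the robot as it stands.
- The arm moves only by the shell command python3 -m jog 'ROWS' [OPENING] [FORCE]. ROWS is JSON, one flat list of numbers, 6 for each row, row after row: the shift along the tool's x, y, z in mm, then the turn, a rotation vector about the tool's x, y, z in degrees. A call has 1 to 10 rows; each row is the pose to reach, as a shift and turn from the pose commanded when the call began, along the tool's axes at that moment; what a row does not reach only later rows make up. A row lasts 1/12 s, in which the tool goes at most 41.7 mm and 7.16 degrees, less where a joint would pass 70% of its speed; a pose out of reach is approached as far as the arm can. A call with a gripper value outside its range is refused whole. OPENING is the finger opening in mm, from 0 to 94, set as the call begins (- or left out, the last holds). The fingers move at their own pace and stop on an object; FORCE is the grip in N (left out, the last holds). Time passes only in rows, so rows that repeat a pose let the fingers close. It gives the time, the measured TCP pose, the force and the opening at its end, in the units of the state.
- manip.read_state(): the state, without advancing time (a new reading comes with each control period).
- manip.camera(name): name is "scene" or "top"; returns a dict with "img" (420x560x3 uint8, red, green, blue), "intrinsics" (3x3 intrinsics, pixels), "origin" and "orientation" of the camera in the world. Camera axes: x right, y down, z forward; pixel columns grow to the right and rows downward; lengths in mm; the calibration is good to about 2 mm. A picture is of the moment at which its call begins. There is no depth.
- manip.sign_off(): hands the job in, once; it reports no verdict.
Trained networks look in a picture, given as the dict that the camera call returned (one of the last four; its "shot" number tells which), for a name from the list of things; names that differ only in an ending like _2 or _b are one class to them, and where a whole thing is asked for, a point or a joint stands for the part that bears it (a point fixed in the world has none). Each returns a list of dicts, best first, with "score" (0 to 1); they miss things now and then, are a little off and sometimes report something else, mostly with a low value. They report only what shows in the picture. A call takes as long as a camera call. They do not tell look-alikes from the thing itself.
- manip.masks_of(thing, picture): "pixels" (420x560 bool, what is visible of it) and "xy" ([column, row] in pixels, amid what is visible of it).
- manip.tip_of(thing, picture): "xy" ([column, row] in pixels: a listed point, or the origin of a listed thing).
The state is a dict: "clock": time; "joints": joint angles; "qd": joint speeds; "effort": joint torques, N m; "eef_pos": TCP position; "eef_rot": TCP orientation; "wrist_force": force on the tool from outside, world axes, zero at the start; "moment": the same for the moment, N m; "finger_gap": finger opening in mm.
Only numpy, scipy, OpenCV 4.12 (cv2) and the standard library are available. Lean on these libraries where they do the work, as an engineer would, in place of code of your own. Each camera call takes 0.05 s, during which the arm holds its last target.

## Working session

There is one attempt and no reset: what is moved stays moved. The work goes in short steps, Python scripts to look and compute and a shell command to move; the robot and the scene stay as the last step left them, time stands still between calls to the robot, and variables do not carry over. Pictures are saved under pics/ and viewed, and the job is handed in when it is done.

```bash
ls; mkdir -p pics; python3 - <<'E'
from cell import manip
import cv2,json
s=manip.read_state()
print({k:(v if not hasattr(v,'tolist') else v.tolist()) for k,v in s.items()}, manip.tcp_to_tips)
for n in("scene","top"):
    c=manip.camera(n); cv2.imwrite(f"pics/{n}0.png",c["img"][:,:,::-1]); print(n,c["intrinsics"],c["origin"],c["orientation"],c["shot"])
E
```

```text
pics
{'clock': 0.0, 'joints': [1.1973873930214232, 0.30047222233256493, 1.5215643455939447, -2.73661006688274e-05, 1.3206876146799125, -0.06658640316902466], 'qd': [-0.00013064626087470042, -0.0003308827658926377, 0.0006980335958486853, 7.33448098286104e-05, 0.0005991487830698409, 0.0008842903524950291], 'effort': [0.002990157954627648, -53.17882418632507, -35.27559757232666, 0.07098379544913769, 0.024226162349805236, -4.227374461152067e-05], 'eef_pos': [166.0355593738554, 524.1001775896752, 226.89277679890904], 'eef_rot': [-1.5719271120689688, 4.884057656973084e-05, -0.3068157698533662], 'wrist_force': [1.0562661413689318, 0.04280617834828157, 0.2672401370057058], 'moment': [0.041757185344593196, 0.008517732140402674, -0.0014241832071032305], 'finger_gap': 94.19325990631089} 22.0
scene [[443.48265946   0.         282.96493861]
 [  0.         443.48265946 207.65859997]
 [  0.           0.           1.        ]] [391.06804541 467.53858833 873.34183398] [-2.53923206  0.00357836 -2.71599036] 1
top [[444.049095     0.         286.10550398]
 [  0.         444.049095   212.94624529]
 [  0.           0.           1.        ]] [ 445.19568903  -11.18448321 1165.536945  ] [-2.99372023  0.03009677 -1.58374757] 2
```

View pics/scene0.png

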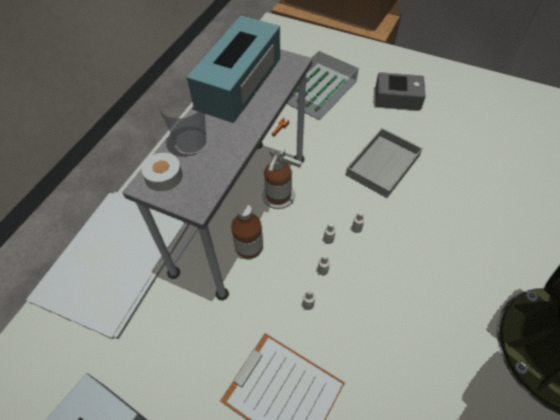

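View pics/top0.png

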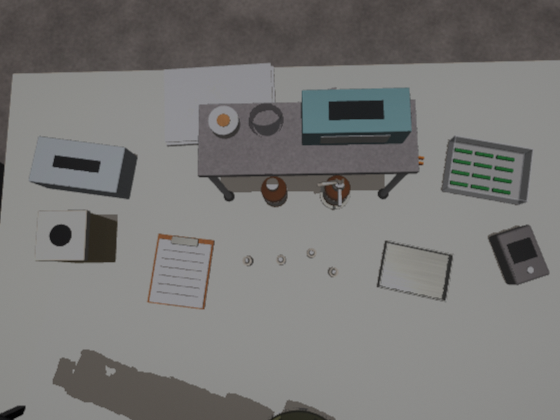

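The scene picture shows the pump at about (278,180), the refill at (247,232), four droppers near (330,232), (359,221), (324,264) and (309,299), and the empty tray at (385,162). A second tray with green strips sits at (325,83) and an orange look-alike clip at (280,127). Next I'll measure everything in both views.

```bash
cat > h.py <<'E'
import numpy as np, cv2
from scipy.spatial.transform import Rotation as R
from cell import manip
def ray(c,xy):
    K=c["intrinsics"]; d=np.linalg.solve(K,[xy[0],xy[1],1.])
    return np.array(c["origin"]), R.from_euler('xyz',c["orientation"]).as_matrix()@d
def atz(c,xy,z):
    o,d=ray(c,xy); return o+d*(z-o[2])/d[2]
def tri(c1,p1,c2,p2):
    o1,d1=ray(c1,p1);o2,d2=ray(c2,p2)
    A=np.stack([d1,-d2],1); t=np.linalg.lstsq(A,o2-o1,rcond=None)[0]
    a=o1+d1*t[0];b=o2+d2*t[1]; return (a+b)/2,np.linalg.norm(a-b)
def proj(c,p):
    q=R.from_euler('xyz',c["orientation"]).as_matrix().T@(np.array(p,float)-c["origin"])
    q=c["intrinsics"]@q; return q[:2]/q[2]
E
python3 - <<'E'
from h import *
np.set_printoptions(precision=1,suppress=True)
cs=manip.camera("scene"); ct=manip.camera("top")
Z=dict(pump=0,pump_top=170,clip=138,clip_tab=144.7,tray=0,refill=0,drops1=0,clipboard=0,shelf_stand=0)
for n,z in Z.items():
    for nm,c in(("scene",cs),("top",ct)):
        for r in manip.tip_of(n,c)[:6]:
            print(n,nm,round(r["score"],2),np.array(r["xy"]),atz(c,r["xy"],z))
for nm,c in(("scene",cs),("top",ct)):
    im=cv2.cvtColor(c["img"],cv2.COLOR_RGB2BGR)
    x,y=(278,170) if nm=="scene" else (338,190)
    cv2.imwrite(f"pics/{nm}_crop.png",cv2.resize(im[y-50:y+50,x-65:x+65],None,fx=6,fy=6,interpolation=cv2.INTER_CUBIC))
E
```

```text
pump scene 0.67 [281.1 196.2] [ 660.  -107.1   -0. ]
pump top 0.89 [329.8 189.4] [680.8 -95.8   0. ]
pump_top scene 0.45 [273.  149.5] [673.9 -99.3 170. ]
pump_top top 0.53 [335.8 179.7] [668.8 -97.7 170. ]
clip scene 0.62 [277. 160.] [ 665.9 -101.   138. ]
clip scene 0.58 [284.  123.7] [ 697.4 -207.6  138. ]
clip top 0.68 [341.4 180.8] [ 673.  -113.6  138. ]
clip top 0.39 [417.3 160.9] [ 717.5 -293.6  138. ]
clip_tab scene 0.71 [291.6 159.9] [ 634.9 -109.   144.7]
clip_tab scene 0.46 [274.6 132.4] [ 702.6 -167.8  144.7]
clip_tab scene 0.4 [381.6 167. ] [ 452.4 -169.4  144.7]
clip_tab top 0.67 [338.2 198.3] [ 630.1 -104.2  144.7]
tray scene 0.86 [382.4 168.1] [ 461.7 -293.2    0. ]
tray top 0.96 [411.9 270.6] [ 463.1 -301.4    0. ]
refill scene 0.85 [246.2 247.2] [672.7  54.3   0. ]
refill scene 0.35 [306.2 305.1] [496.5 125.7   0. ]
refill top 0.96 [272.5 194.3] [670.4  57.4   0. ]
drops1 scene 0.73 [305.5 305.2] [497.8 126.5   0. ]
drops1 scene 0.65 [319.1 272. ] [500.2  44.1   0. ]
drops1 scene 0.61 [326.1 239.5] [516.  -38.3   0. ]
drops1 scene 0.43 [358.2 226.8] [ 460.5 -100.7    0. ]
drops1 top 0.58 [248.2 261.5] [492.5 122.6   0. ]
drops1 top 0.57 [283.  260.1] [494.9  31.4   0. ]
drops1 top 0.51 [331. 271.] [464.9 -93.    0. ]
drops1 top 0.49 [313.7 253.9] [509.8 -49.1   0. ]
clipboard scene 0.79 [283.7 389.3] [470.9 295.7   0. ]
clipboard top 0.86 [181.3 270.8] [470.7 298.6   0. ]
clipboard top 0.44 [279.3 263.4] [486.4  41.2   0. ]
shelf_stand scene 0.46 [294.3 159.8] [ 677.1 -226.7    0. ]
shelf_stand top 0.61 [272.9 196. ] [665.7  56.4   0. ]
shelf_stand top 0.31 [181.9 270.6] [471.2 297.    0. ]
```

View pics/scene_crop.png

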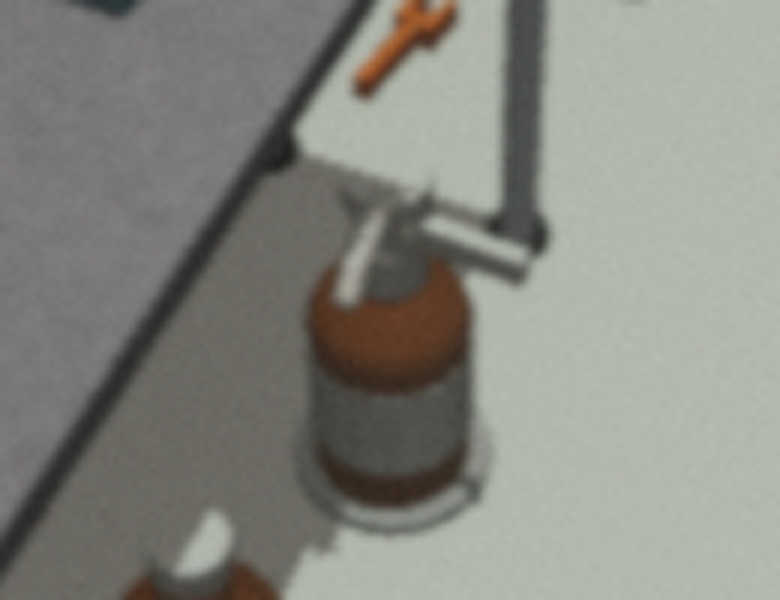

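View pics/top_crop.png

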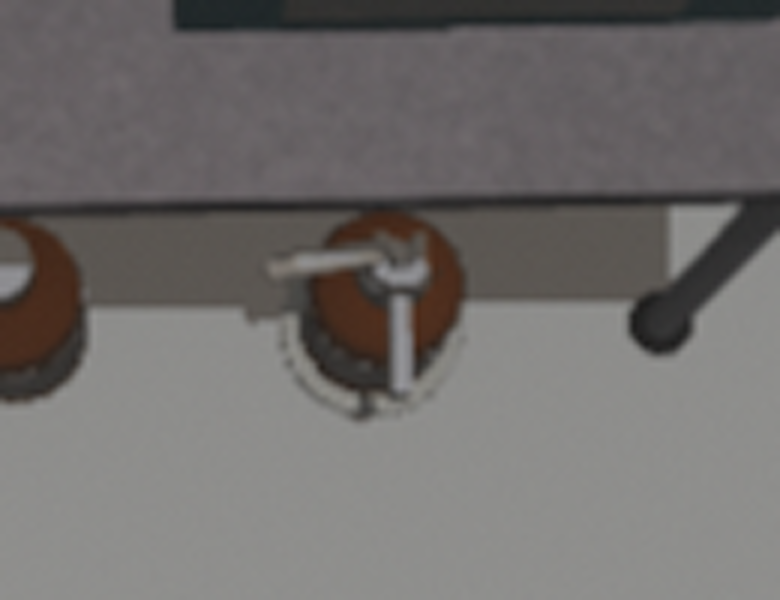

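```bash
python3 - <<'E'
from h import *
np.set_printoptions(precision=1,suppress=True)
ims=[]
for nm,(x,y) in(("scene",(283,170)),("top",(336,187))):
    a=np.mean([manip.camera(nm)["img"].astype(float) for _ in range(3)],0)
    crop=a[y-30:y+40,x-45:x+45]
    crop=cv2.resize(crop,None,fx=8,fy=8,interpolation=cv2.INTER_CUBIC)
    crop=255*np.clip(crop/255*1.3,0,1)**0.6
    cv2.imwrite(f"pics/{nm}_big.png",crop[:,:,::-1])
cs=manip.camera("scene"); ct=manip.camera("top")
for n in("pump","clip","pump_top"):
  for c in (cs,ct):
    for r in manip.masks_of(n,c)[:3]:
        p=r["pixels"];v,u=np.where(p);print(n,c["shot"],round(r["score"],2),r["xy"],p.sum(),u.min(),u.max(),v.min(),v.max())
E
```

```text
pump 11 0.67 [276.0, 184.7] 1402 262 294 152 209
pump 11 0.47 [309.2, 304.4] 176 302 314 292 309
pump 12 0.81 [331.5, 190.3] 732 319 350 175 208
clip 11 0.71 [286.7, 161.0] 197 274 300 150 167
pump_top 11 0.32 [289.0, 160.0] 161 275 300 150 166[ WARN:0@2.466] global loadsave.cpp:1063 imwrite_ Unsupported depth image for selected encoder is fallbacked to CV_8U.
```

View pics/scene_big.png

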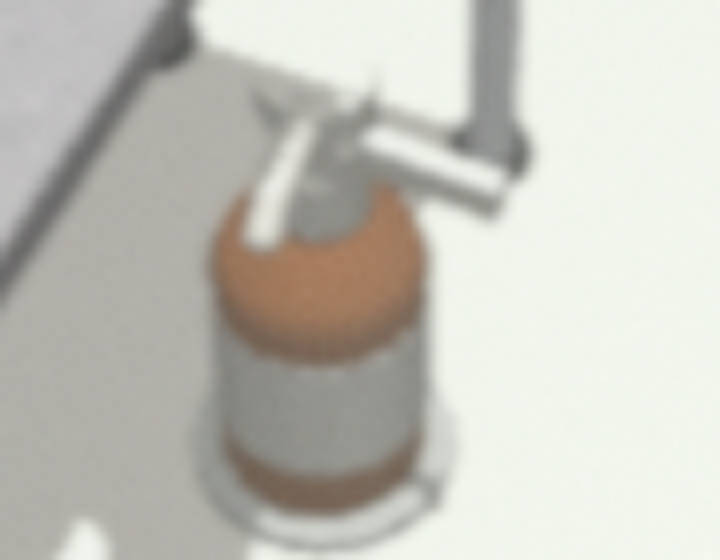

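View pics/top_big.png

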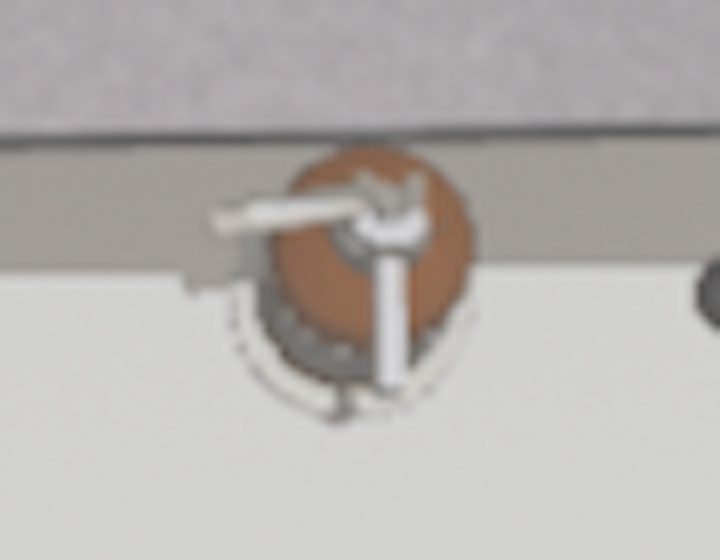

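```bash
cat > ov.py <<'E'
from h import *
def circ(r,z,n=60):
    t=np.linspace(0,2*np.pi,n); return np.stack([r*np.cos(t),r*np.sin(t),0*t+z],1)
def box(x0,x1,y0,y1,z0,z1):
    b=[(x0,y0),(x1,y0),(x1,y1),(x0,y1),(x0,y0)]
    out=[np.array([(x,y,z) for x,y in b]) for z in(z0,z1)]
    return out+[np.array([(x,y,z0),(x,y,z1)]) for x,y in b[:4]]
def Rz(a): return np.array([[np.cos(a),-np.sin(a),0],[np.sin(a),np.cos(a),0],[0,0,1]])
def pump_lines(x,y,yaw,cyaw):
    L=[]
    for r,z in((40,0),(32,90),(15.5,138),(17,170)): L.append((circ(r,z)+[x,y,0],(255,0,0)))
    for b in box(-5,5,15,53,153,163): L.append((b@Rz(yaw).T+[x,y,0],(0,160,0)))
    for b in box(-55,-14,-4,4,138,151.5)+box(-14,9,-10,10,138,151.5): L.append((b@Rz(cyaw).T+[x,y,0],(0,0,255)))
    return L
def draw(c,L,x0,y0,w,h,f,fn,g=0.6):
    a=c["img"][y0:y0+h,x0:x0+w].astype(float)
    a=cv2.resize(a,None,fx=f,fy=f,interpolation=cv2.INTER_CUBIC)
    a=np.ascontiguousarray((255*np.clip(a/255*1.2,0,1)**g)[:,:,::-1].astype(np.uint8))
    for P,col in L:
        q=np.array([(proj(c,p)-[x0,y0]+.5)*f for p in P]).round().astype(np.int32)
        cv2.polylines(a,[q],False,col,1,cv2.LINE_AA)
    cv2.imwrite(fn,a)
E
python3 - <<'E'
from ov import *
cs=manip.camera("scene"); ct=manip.camera("top")
for c,p in((cs,[(300.5,163),(270.7,170)]),(ct,[(340,205),(318,184.5)])):
    print(atz(c,p[0],145),atz(c,p[1],158))
L=pump_lines(671,-102,0.1,0.05)
draw(cs,L,238,140,90,75,8,"pics/ovs1.png");draw(ct,L,291,157,90,75,8,"pics/ovt1.png")
E
```

```text
[ 613.88989712 -108.62548964  145.        ] [658.96555852 -55.47730825 158.        ]
[ 614.14117433 -107.87096433  145.        ] [660.92974428 -57.42490748 158.        ]
```

View pics/ovs1.png

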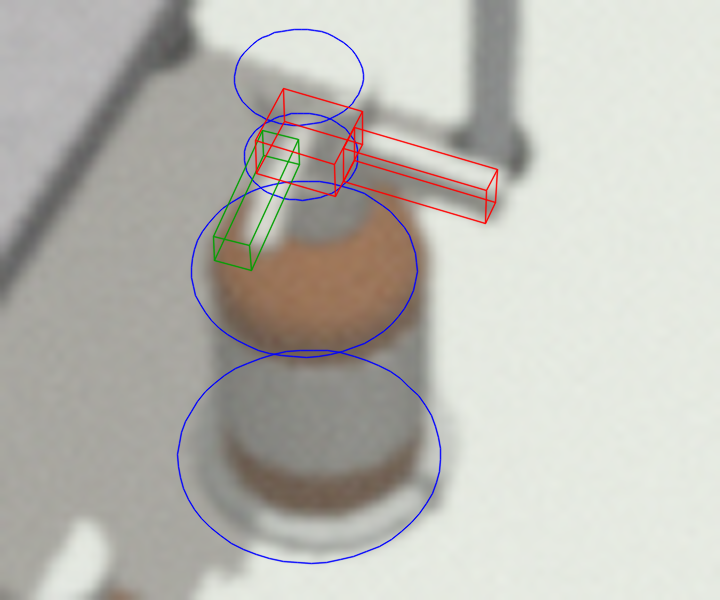

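View pics/ovt1.png

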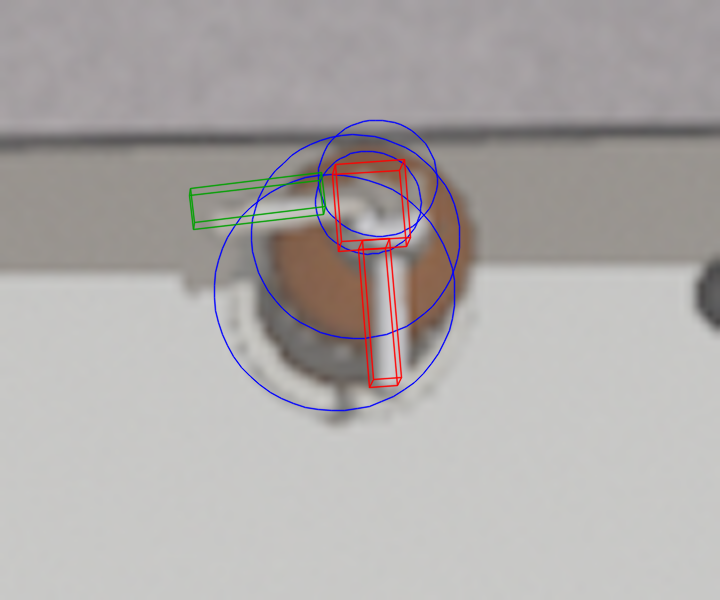

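```bash
python3 - <<'E'
from ov import *
cs=manip.camera("scene"); ct=manip.camera("top")
def z(c,x0,y0,w,h,f,fn):
    a=c["img"][y0:y0+h,x0:x0+w]; a=cv2.resize(a,None,fx=f,fy=f,interpolation=cv2.INTER_NEAREST).astype(float)
    lo,hi=60,190
    cv2.imwrite(fn,(255*np.clip((a-lo)/(hi-lo),0,1)).astype(np.uint8)[:,:,::-1])
z(cs,260,140,45,38,16,"pics/zs.png");z(ct,312,168,45,38,16,"pics/zt.png")
E
```

```text
(no output)
```

View pics/zs.png

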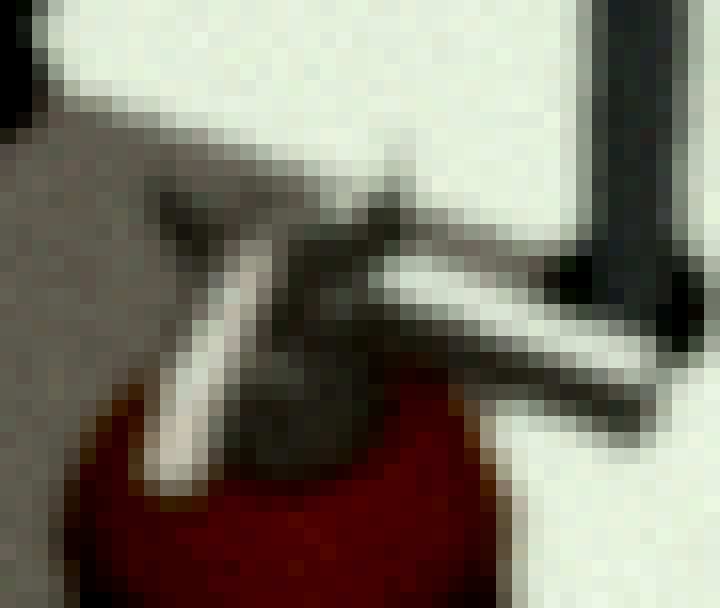

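View pics/zt.png

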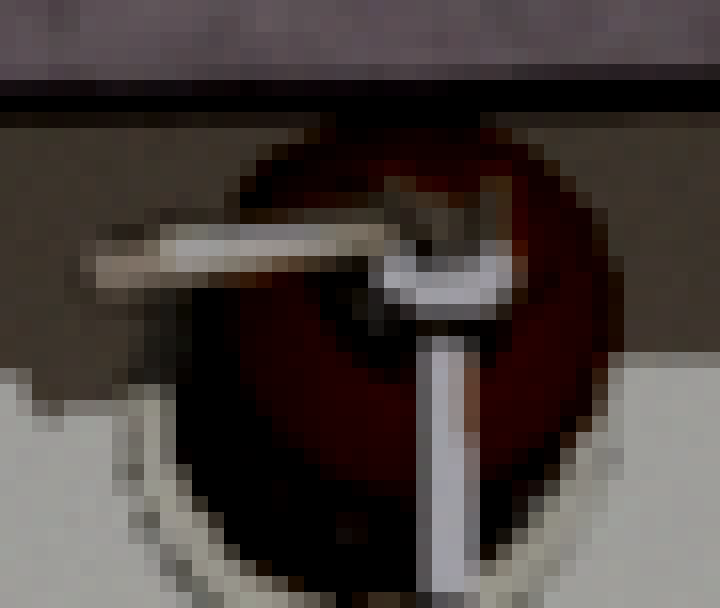

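```bash
python3 - <<'E'
from ov import *
cs=manip.camera("scene"); ct=manip.camera("top")
L=pump_lines(667.5,-108,0.15,0.0)
draw(cs,L,260,140,45,75,8,"pics/a.png");draw(ct,L,307,157,60,60,10,"pics/b.png")
a=cv2.imread("pics/a.png");b=cv2.imread("pics/b.png");H=600
cv2.imwrite("pics/ov2.png",np.hstack([cv2.resize(a,(360,600)),b])[:, :800])
print(a.shape,b.shape)
E
```

```text
(600, 360, 3) (600, 600, 3)
```

View pics/a.png

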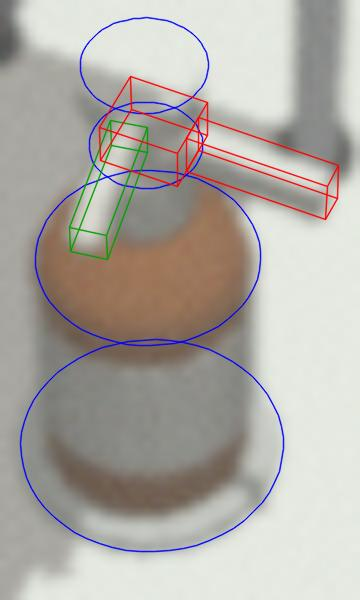

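View pics/b.png

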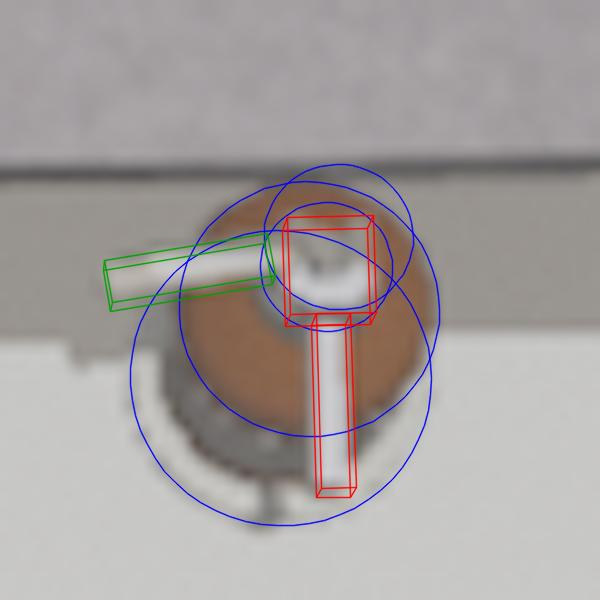

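Measured: pump axis about (669,-108), clip tab grip point about (629,-107,145) with yaw near 0. Both cameras agree within 3 mm. Two things could be the clip: the white one on the stem (scene (277,160), top (341,182)) and the orange one on the table behind it (scene (280,127)). The white one is meant because it is white and sits on the stem, as the crop confirms. 

The shelf edge at x≈654 overhangs, so I'll approach with the tool tilted 45° (pointing forward and down) and the jaws along y.

```bash
cat > d.py <<'E'
import sys
from h import *
np.set_printoptions(precision=2,suppress=True)
def Rt(tilt,yaw=0): # tilt deg: angle of fingers forward from straight down
    return R.from_euler('z',yaw,degrees=True)*R.from_euler('x',-90,degrees=True)*R.from_euler('z',-tilt,degrees=True)
def st():
    s=manip.read_state(); return s,np.array(s["eef_pos"]),R.from_euler('xyz',s["eef_rot"])
def delta(p,Rn=None):
    s,p0,R0=st()
    sh=R0.inv().apply(np.array(p)-p0); tr=(R0.inv()*Rn).as_rotvec(degrees=True) if Rn is not None else np.zeros(3)
    return sh,tr
def show():
    s,p,r=st(); print("t",round(s["clock"],2),"p",p,"ydir",r.apply([0,1,0]),"zdir",r.apply([0,0,1]),"F",np.array(s["wrist_force"]),"gap",round(s["finger_gap"],1),"j",np.array(s["joints"]))
E
python3 - <<'E'
from d import *
show()
print(delta([430,200,230],Rt(20,0)))
cs=manip.camera("scene"); ct=manip.camera("top")
for p in((229,196),(383,194)): print(atz(ct,p,0))
for p in((222,294),(172,272),(299,159)): print(atz(cs,p,0))
# board front edge at top view
for p in((200,176),(300,173.5),(415,172)): print(atz(ct,p,290))
E
```

```text
t 2.1 p [166.12 524.3  227.46] ydir [-0.  0. -1.] zdir [0.3  0.95 0.  ] F [-0.31  0.85  1.1 ] gap 93.7 j [ 1.2   0.3   1.52  0.    1.32 -0.07]
(array([ 349.51,   -2.55, -229.45]), array([  3.07, -17.4 , -19.84]))
[667.93 174.19   0.  ]
[ 665.68 -236.26    0.  ]
[667.85 175.93   0.  ]
[791.82 175.7   -0.  ]
[ 667.07 -234.14    0.  ]
[654.94 187.48 290.  ]
[656.04 -15.62 290.  ]
[ 654.46 -246.    290.  ]
```

```bash
python3 -m jog '[35,0,-23,0.3,-1.7,-2, 70,0,-46,0.6,-3.5,-4, 105,0,-69,0.9,-5.2,-6, 140,-1,-92,1.2,-7,-8, 175,-1,-115,1.5,-8.7,-10, 210,-1,-138,1.8,-10.5,-12, 245,-2,-161,2.1,-12.2,-14, 280,-2,-184,2.4,-14,-16, 315,-2,-206,2.8,-15.7,-18, 350,-2,-229,3,-17.4,-20]' 24 15; python3 - <<'E'
from d import *
show()
print(delta([555,-107,190],Rt(45,0)))
E
```

```text
clock: 3.03
eef_pos: [430.5, 199.8, 229.9]
eef_rot: [-1.573, -0.354, 0.002]
wrist_force: [1.5, 0.3, 0.1]
finger_gap: 30.7
t 3.03 p [430.52 199.81 229.91] ydir [ 0.35 -0.   -0.94] zdir [-0.  1. -0.] F [1.51 0.25 0.06] gap 30.7 j [ 0.43 -0.03  1.93 -0.19  0.93 -1.05]
(array([ 102.28,   81.08, -306.9 ]), array([  0.06,   0.13, -24.69]))
```

```bash
python3 -m jog '[10,8,-31,0,0,-2.5, 20,16,-62,0,0,-5, 31,24,-92,0,0,-7.5, 41,32,-123,0,0,-10, 51,40,-153,0,0,-12.5, 61,49,-184,0,0,-15, 72,57,-215,0,0,-17, 82,65,-246,0,0,-20, 92,73,-276,0,0,-22, 102,81,-307,0,0,-25]'; python3 - <<'E'
from d import *
show()
# grasp point 3 ahead of TCP along ydir; want grasp pt at (629,-107,144.7)
s,p,r=st(); g=np.array([629,-107,144.7])-3*r.apply([0,1,0]); print(g,delta(g,Rt(45)), delta(g-[45,0,0],Rt(45)))
c=manip.camera("scene"); cv2.imwrite("pics/s1.png",c["img"][:,:,::-1])
c=manip.camera("top"); cv2.imwrite("pics/t1.png",c["img"][:,:,::-1])
E
```

```text
clock: 3.87
eef_pos: [544.8, -79.2, 193.4]
eef_rot: [-1.568, -0.753, -0.0]
wrist_force: [0.8, 0.5, 0.4]
finger_gap: 24.0
t 3.87 p [544.75 -79.17 193.44] ydir [ 0.68  0.   -0.73] zdir [-0.  1.  0.] F [0.81 0.46 0.44] gap 24.0 j [-0.31  0.05  2.07  0.64  0.35 -2.41]
[ 626.95 -107.01  146.89] (array([ 28.12,  90.11, -28.06]), array([-0.14, -0.01, -1.85])) (array([ -4.7 ,  59.33, -27.99]), array([-0.14, -0.01, -1.85]))
```

View pics/s1.png

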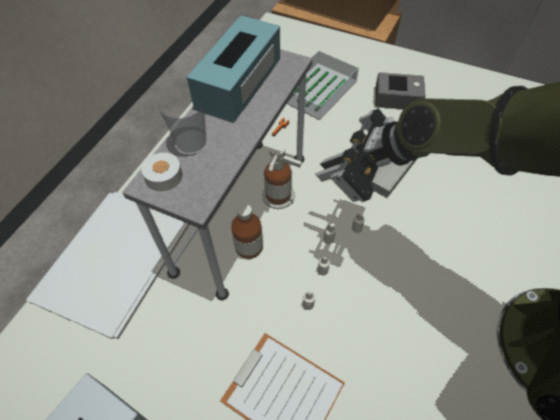

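View pics/t1.png

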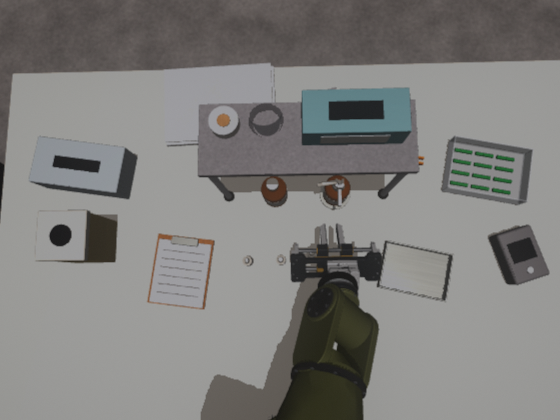

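Near the tab the last joint is at -2.41, close to its limit of -2.55. I'll use the equivalent grasp instead and turn half a turn about tool y, while still clear of everything.

```bash
python3 -m jog '[0,0,0,0,7,0, 0,0,0,0,14,0, 0,0,0,0,21,0, 0,0,0,0,28,0, 0,0,0,0,35,0, 0,0,0,0,42,0, 0,0,0,0,49,0, 0,0,0,0,56,0, 0,0,0,0,63,0, 0,0,0,0,70,0]'; python3 -m jog '[0,0,0,0,7,0, 0,0,0,0,14,0, 0,0,0,0,21,0, 0,0,0,0,28,0, 0,0,0,0,35,0, 0,0,0,0,42,0, 0,0,0,0,49,0, 0,0,0,0,56,0, 0,0,0,0,63,0, 0,0,0,0,70,0]';python3 - <<'E'
from d import *
show()
F=Rt(45)*R.from_euler('y',180,degrees=True)
print(delta([570,-107,190],F))
E
```

```text
clock: 4.8
eef_pos: [544.3, -76.4, 193.7]
eef_rot: [-0.849, -0.228, -1.312]
wrist_force: [-0.7, -0.5, 0.2]
finger_gap: 24.2
clock: 5.63
eef_pos: [544.3, -76.4, 193.7]
eef_rot: [-1.036, 0.555, -2.291]
wrist_force: [0.7, 0.6, 0.4]
finger_gap: 24.0
t 5.63 p [544.29 -76.41 193.73] ydir [ 0.68  0.   -0.73] zdir [ 0.47 -0.77  0.43] F [0.7  0.56 0.4 ] gap 24.0 j [-0.3   0.05  2.07  0.63  0.36  0.05]
(array([ 7.08, 20.12, 33.99]), array([ 0.95, 39.67,  1.8 ]))
```

```bash
python3 -m jog '[1,3,5,0,6,0, 2,6,10,0.2,12,0.5, 3,9,15,0.4,18,0.8, 4,12,20,0.6,24,1, 5,15,25,0.8,30,1.5, 6,18,30,0.9,36,1.7, 7,20,34,0.95,39.7,1.8, 7,20,34,0.95,39.7,1.8]';python3 - <<'E'
from d import *
show()
F=Rt(45)*R.from_euler('y',180,degrees=True)
s,p,r=st(); g=np.array([629,-107,144.7])-3*r.apply([0,1,0]); 
for b in(45,20,0): print(b,delta(g-[b,0,0],F))
E
```

```text
clock: 6.3
eef_pos: [570.4, -107.3, 190.2]
eef_rot: [-1.569, 0.785, -3.139]
wrist_force: [0.4, 1.2, 0.8]
finger_gap: 23.9
t 6.3 p [ 570.43 -107.31  190.17] ydir [ 0.71 -0.   -0.71] zdir [ 0. -1.  0.] F [0.41 1.21 0.81] gap 23.9 j [-0.36  0.12  2.02  0.8   0.35  0.54]
45 (array([22.56, 38.75, -0.36]), array([-0.  ,  0.12, -0.  ]))
20 (array([ 4.88, 56.42, -0.32]), array([-0.  ,  0.12, -0.  ]))
0 (array([-9.26, 70.57, -0.29]), array([-0.  ,  0.12, -0.  ]))
```

```bash
python3 -m jog '[-2,10,0,0,0,0, -4,20,0,0,0,0, -7,30,0,0,0,0, -9,38,0,0,0,0, -9,42,0,0,0,0, -9,42,0,0,0,0]';python3 - <<'E'
from d import *
show()
F=Rt(45)*R.from_euler('y',180,degrees=True)
s,p,r=st(); g=np.array([629,-107,144.7])-3*r.apply([0,1,0]); 
print(delta(g,F))
for nm,x,y in(("scene",291,165),("top",338,200)):
    c=manip.camera(nm); cv2.imwrite(f"pics/{nm}2.png",cv2.resize(c["img"][y-40:y+40,x-50:x+50],None,fx=7,fy=7,interpolation=cv2.INTER_CUBIC)[:,:,::-1])
E
```

```text
clock: 6.8
eef_pos: [606.4, -107.0, 166.1]
eef_rot: [-1.565, 0.785, -3.132]
wrist_force: [0.1, 0.1, 0.3]
finger_gap: 23.8
t 6.8 p [ 606.38 -107.    166.12] ydir [ 0.71  0.   -0.71] zdir [ 0.01 -1.    0.  ] F [0.1  0.09 0.35] gap 23.8 j [-0.33  0.24  1.95  0.87  0.3   0.48]
(array([-0.87, 28.14,  0.02]), array([0.03, 0.39, 0.03]))
```

View pics/scene2.png

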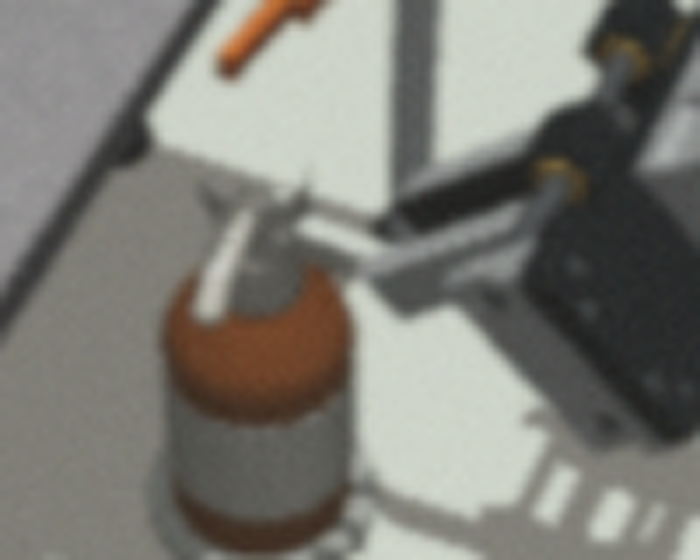

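View pics/top2.png

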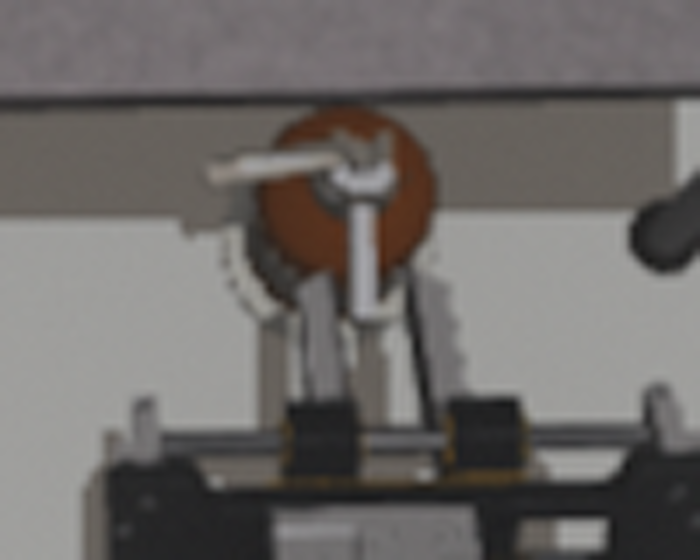

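The tab (top crop x≈364) lies between the fingers (335 to 408), and the finger centre is about 1 px (≈2 mm) too far to -y. I'll advance and correct y by about 1.5 mm.

```bash
python3 -m jog '[0,4,-1,0,0,0, 0,8,-1.5,0,0,0, -1,12,-1.5,0,0,0, -1,16,-1.5,0,0,0, -1,20,-1.5,0,0,0, -1,24,-1.5,0,0,0, -1,28,-1.5,0,0.4,0, -1,28,-1.5,0,0.4,0]';python3 - <<'E'
from d import *
show()
for nm,x,y in(("scene",291,165),("top",338,200)):
    c=manip.camera(nm); cv2.imwrite(f"pics/{nm}3.png",cv2.resize(c["img"][y-40:y+40,x-50:x+50],None,fx=7,fy=7,interpolation=cv2.INTER_CUBIC)[:,:,::-1])
E
```

```text
clock: 7.57
eef_pos: [627.0, -106.0, 146.9]
eef_rot: [-1.573, 0.785, 3.139]
wrist_force: [0.1, -0.8, 0.1]
finger_gap: 24.1
t 7.57 p [ 627.04 -105.96  146.86] ydir [ 0.71 -0.   -0.71] zdir [-0. -1. -0.] F [ 0.14 -0.78  0.06] gap 24.1 j [-0.31  0.31  1.91  0.94  0.27  0.43]
```

View pics/scene3.png

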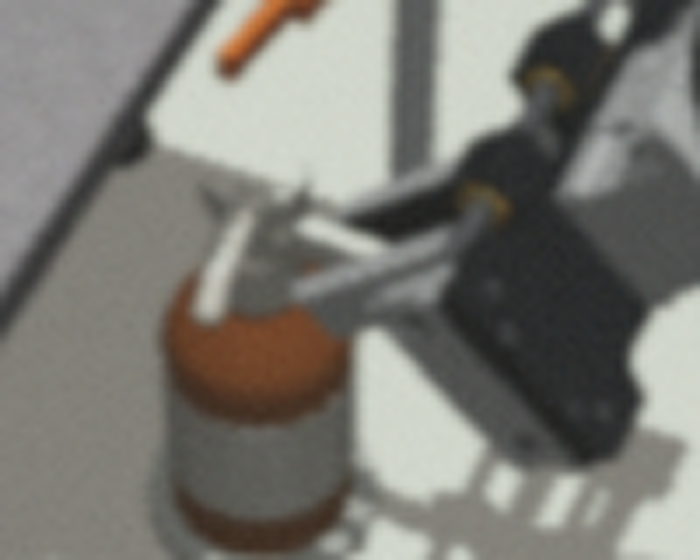

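View pics/top3.png

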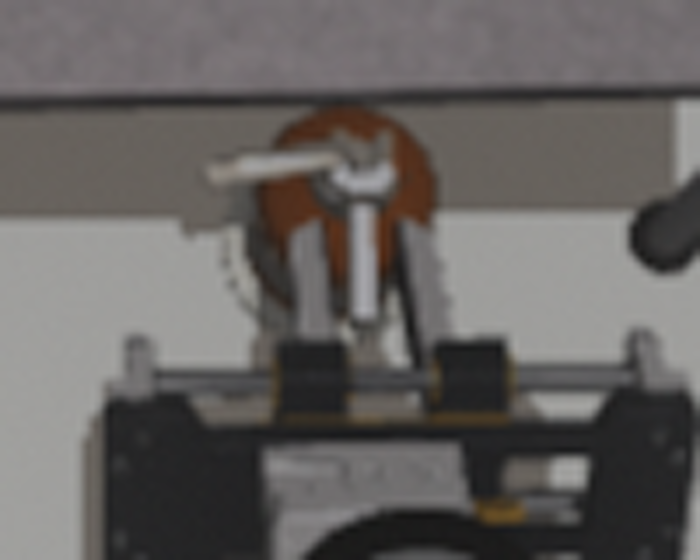

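```bash
python3 -m jog '[0,0,0,0,0,0, 0,0,0,0,0,0, 0,0,0,0,0,0, 0,0,0,0,0,0, 0,0,0,0,0,0]' 4 15; python3 -m jog '[0,0,0,0,0,0, 0,0,0,0,0,0, 0,0,0,0,0,0]' ; python3 - <<'E'
from d import *
show()
s,p,r=st();print(r.inv().apply([-1,0,0]))
for nm,x,y in(("scene",291,165),("top",338,200)):
    c=manip.camera(nm); cv2.imwrite(f"pics/{nm}4.png",cv2.resize(c["img"][y-40:y+40,x-50:x+50],None,fx=7,fy=7,interpolation=cv2.INTER_CUBIC)[:,:,::-1])
E
```

```text
clock: 8.08
eef_pos: [626.9, -106.0, 147.8]
eef_rot: [-1.572, 0.786, 3.14]
wrist_force: [0.4, -0.1, 0.5]
finger_gap: 8.1
clock: 8.33
eef_pos: [626.9, -106.0, 147.8]
eef_rot: [-1.572, 0.786, 3.14]
wrist_force: [-1.2, -0.2, 2.1]
finger_gap: 7.7
t 8.33 p [ 626.88 -106.04  147.81] ydir [ 0.71 -0.   -0.71] zdir [-0. -1. -0.] F [-1.24 -0.22  2.07] gap 7.7 j [-0.31  0.31  1.91  0.93  0.27  0.43]
[ 0.71 -0.71  0.  ]
```

View pics/top4.png

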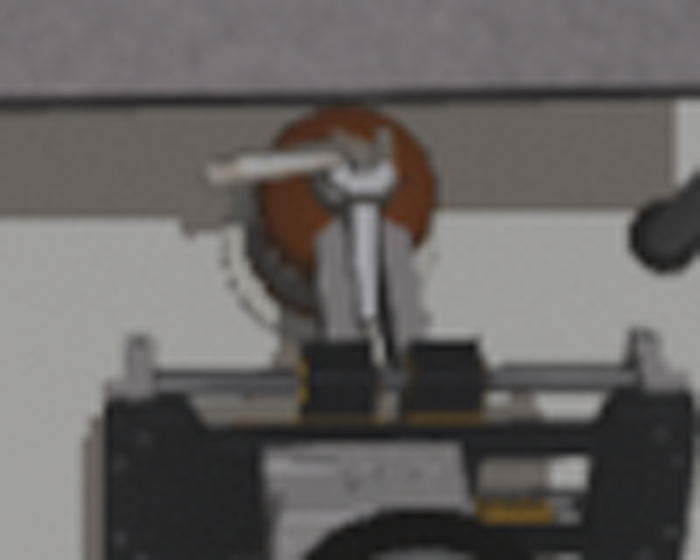

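Gripped at 7.7 mm, which matches the 8 mm tab. Now the level pull along -x, i.e. tool (+x, -y).

```bash
python3 -m jog '[1,-1,0,0,0,0, 2,-2,0,0,0,0, 3,-3,0,0,0,0, 4,-4,0,0,0,0, 5,-5,0,0,0,0, 6,-6,0,0,0,0, 7,-7,0,0,0,0]' - 25; python3 - <<'E'
from d import *
show()
for nm,x,y in(("scene",291,165),("top",338,200)):
    c=manip.camera(nm); cv2.imwrite(f"pics/{nm}5.png",cv2.resize(c["img"][y-40:y+40,x-50:x+50],None,fx=7,fy=7,interpolation=cv2.INTER_CUBIC)[:,:,::-1])
E
```

```text
clock: 9.02
eef_pos: [616.8, -106.0, 147.8]
eef_rot: [-1.572, 0.786, 3.14]
wrist_force: [2.0, -1.0, 1.6]
finger_gap: 7.4
t 9.02 p [ 616.84 -106.03  147.75] ydir [ 0.71 -0.   -0.71] zdir [-0. -1. -0.] F [ 2.   -0.96  1.65] gap 7.4 j [-0.32  0.29  1.93  0.96  0.27  0.4 ]
```

View pics/top5.png

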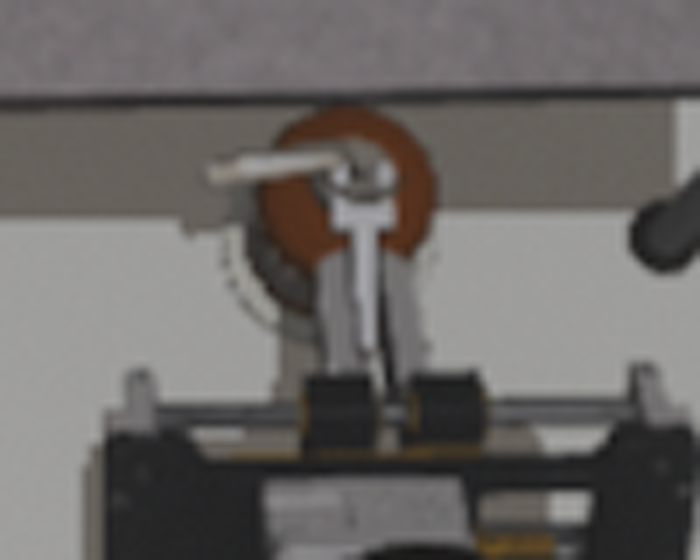

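The clip slides out with the gripper, and its U is now in front of the stem at about (362,205) in the crop. I'll keep pulling level.

```bash
python3 -m jog '[2,-2,0,0,0,0, 4,-4,0,0,0,0, 7,-7,0,0,0,0, 10,-10,0,0,0,0, 14,-14,0,0,0,0, 18,-18,0,0,0,0, 23,-23,0,0,0,0, 28,-28,0,0,0,0, 33,-33,0,0,0,0, 33,-33,0,0,0,0]'; python3 - <<'E'
from d import *
show()
for nm,x,y in(("scene",291,165),("top",338,200)):
    c=manip.camera(nm); cv2.imwrite(f"pics/{nm}6.png",cv2.resize(c["img"][y-40:y+60,x-50:x+70],None,fx=6,fy=6,interpolation=cv2.INTER_CUBIC)[:,:,::-1])
E
```

```text
clock: 9.95
eef_pos: [569.0, -105.9, 147.4]
eef_rot: [-1.572, 0.785, 3.139]
wrist_force: [0.1, 0.2, -0.1]
finger_gap: 7.7
t 9.95 p [ 569.05 -105.91  147.44] ydir [ 0.71 -0.   -0.71] zdir [-0. -1. -0.] F [ 0.14  0.17 -0.06] gap 7.7 j [-0.35  0.2   2.05  1.08  0.28  0.26]
```

View pics/top6.png

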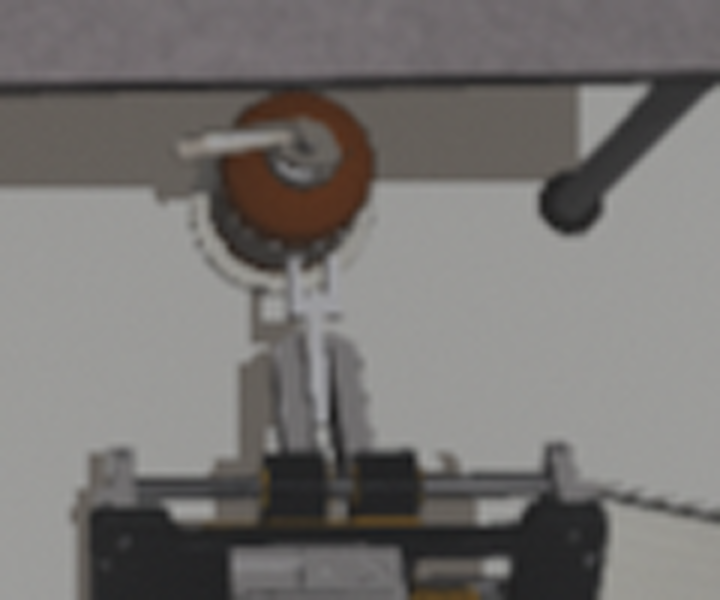

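View pics/scene6.png

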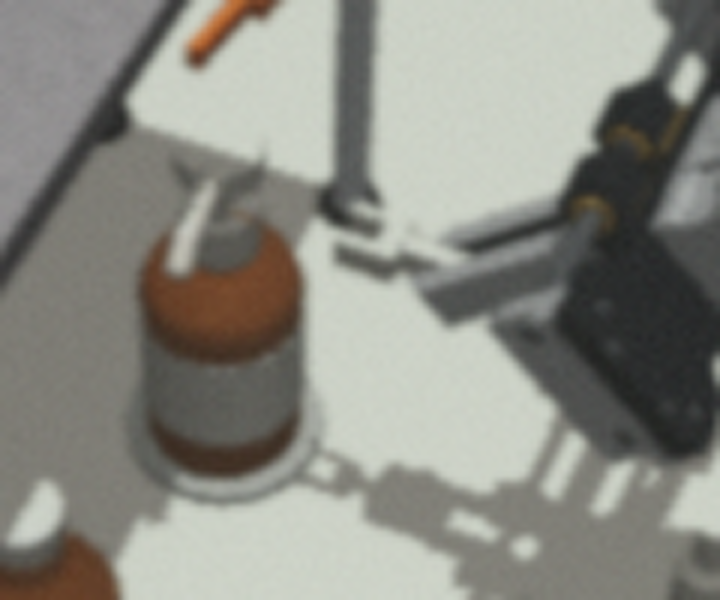

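```bash
python3 - <<'E'
from d import *
ct=manip.camera("top")
P=[atz(ct,p,30) for p in((384,243),(451,251),(445,298),(379,291))]; print(np.array(P),np.mean(P,0))
for w,z in((0,200),(-30,200)):
    F=Rt(45,w)*R.from_euler('y',180,degrees=True)
    g=np.array([448,-289,z])-3*F.apply([0,1,0]); print(delta(g,F))
F=Rt(45,0)*R.from_euler('y',180,degrees=True)
print(delta([560,-110,200],F))
E
```

```text
[[ 533.22 -227.3    30.  ]
 [ 510.42 -394.56   30.  ]
 [ 393.98 -371.96   30.  ]
 [ 413.12 -209.41   30.  ]] [ 462.68 -300.81   30.  ]
(array([  49.32, -126.37,  183.08]), array([-0.03, -0.08, -0.05]))
(array([  49.12, -126.17,  182.02]), array([21.2 , 21.13, -0.04]))
(array([-29.56, -44.19,   3.93]), array([-0.03, -0.08, -0.05]))
```

Tray centre is (463,-301). I'll lift first, then carry the clip over the tray, turning with the base.

```bash
python3 -m jog '[-8,-11,0,0,0,0, -15,-22,2,0,0,0, -22,-33,3,0,0,0, -30,-44,4,0,0,0, -25,-50,20,1,1,0, -18,-58,38,3,3,0, -11,-66,56,5,5,0, -4,-74,74,7,7,0, 3,-82,92,9,9,0, 10,-90,108,11,11,0]'; python3 - <<'E'
from d import *
show()
F=Rt(45,-30)*R.from_euler('y',180,degrees=True)
g=np.array([448,-289,200])-3*F.apply([0,1,0]); print(delta(g,F))
E
```

```text
clock: 10.93
eef_pos: [499.1, -214.9, 204.2]
eef_rot: [-1.572, 0.786, 2.866]
wrist_force: [-0.2, 0.8, -0.5]
finger_gap: 8.0
t 10.93 p [ 499.05 -214.92  204.25] ydir [ 0.68 -0.19 -0.71] zdir [-0.27 -0.96 -0.  ] F [-0.18  0.83 -0.49] gap 8.0 j [-0.57  0.01  2.1   0.67  0.34  0.72]
(array([ 23.41, -20.52,  84.65]), array([10.1 , 10.03, -0.03]))
```

```bash
python3 -m jog '[4,-3,14,1.7,1.7,0, 8,-7,28,3.4,3.4,0, 12,-10,43,5,5,0, 16,-14,57,6.8,6.8,0, 20,-17,71,8.5,8.5,0, 23,-20.5,85,10,10,0, 23,-20.5,85,10,10,0]'; python3 - <<'E'
from d import *
show()
F=Rt(45,-30)*R.from_euler('y',180,degrees=True)
for z in(60,27):
    g=np.array([448,-289,z])-3*F.apply([0,1,0]); print(delta(g,F))
c=manip.camera("scene"); cv2.imwrite("pics/s7.png",c["img"][:,:,::-1])
c=manip.camera("top"); cv2.imwrite("pics/t7.png",c["img"][:,:,::-1])
E
```

```text
clock: 11.52
eef_pos: [446.4, -288.6, 202.4]
eef_rot: [-1.572, 0.786, 2.619]
wrist_force: [0.0, 0.3, -0.4]
finger_gap: 7.6
t 11.52 p [ 446.42 -288.6   202.37] ydir [ 0.61 -0.35 -0.71] zdir [-0.5  -0.87 -0.  ] F [ 0.    0.29 -0.4 ] gap 7.6 j [-0.7  -0.02  2.13  0.48  0.28  0.98]
(array([99.59, 98.75, -0.33]), array([ 0.09,  0.03, -0.02]))
(array([122.93, 122.08,  -0.31]), array([ 0.09,  0.03, -0.02]))
```

View pics/t7.png

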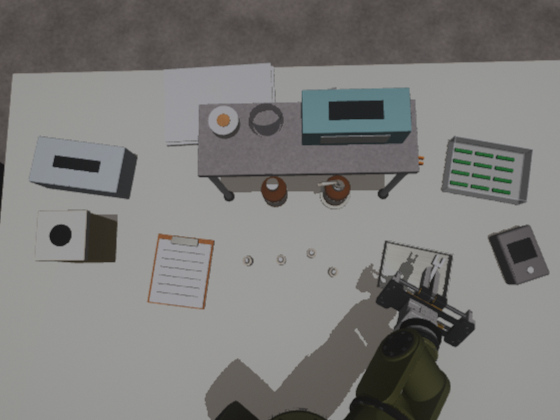

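View pics/s7.png

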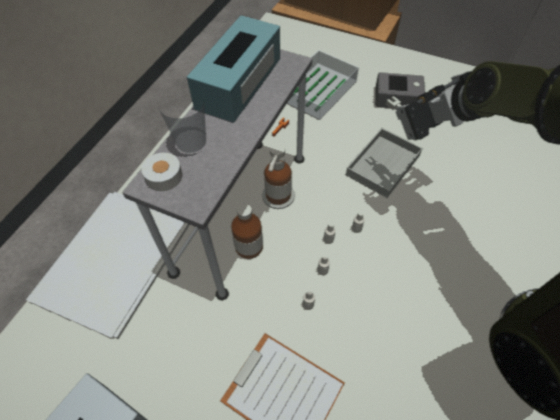

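Clip held level above the tray (top view, tray at (415,270)). Lowering in.

```bash
python3 -m jog '[14,14,0,0,0,0, 28,28,0,0,0,0, 42,42,0,0,0,0, 56,56,0,0,0,0, 70,70,0,0,0,0, 82,82,0,0,0,0, 94,93,0,0,0,0, 104,103,0,0,0,0, 113,112,0,0,0,0, 113,112,0,0,0,0]'; python3 - <<'E'
from d import *
show()
for nm,x,y in(("scene",380,150),("top",415,275)):
    c=manip.camera(nm); cv2.imwrite(f"pics/{nm}8.png",cv2.resize(c["img"][y-45:y+55,x-60:x+60],None,fx=6,fy=6,interpolation=cv2.INTER_CUBIC)[:,:,::-1])
E
```

```text
clock: 12.45
eef_pos: [452.6, -281.3, 75.2]
eef_rot: [-1.6, 0.788, 2.621]
wrist_force: [0.6, 0.5, 0.1]
finger_gap: 8.0
t 12.45 p [ 452.61 -281.32   75.18] ydir [ 0.63 -0.33 -0.7 ] zdir [-0.48 -0.88 -0.02] F [0.64 0.49 0.1 ] gap 8.0 j [-0.7   0.27  2.21  2.23  0.19 -0.79]
```

View pics/top8.png

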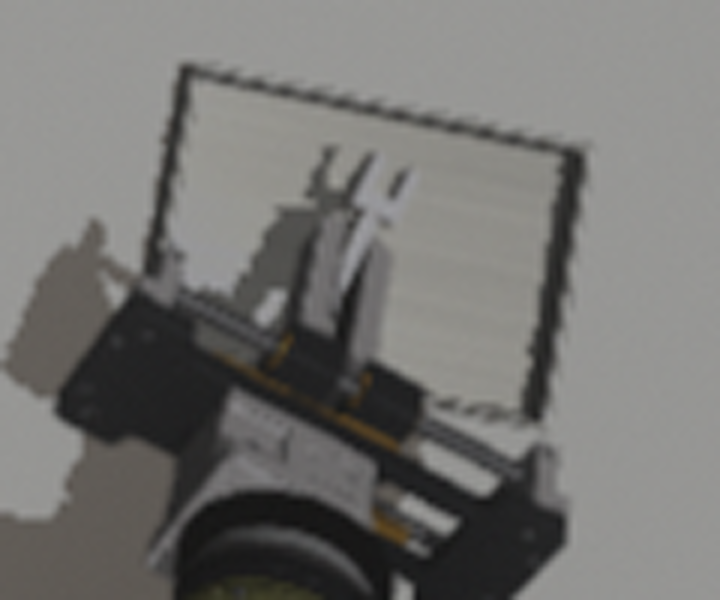

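View pics/scene8.png

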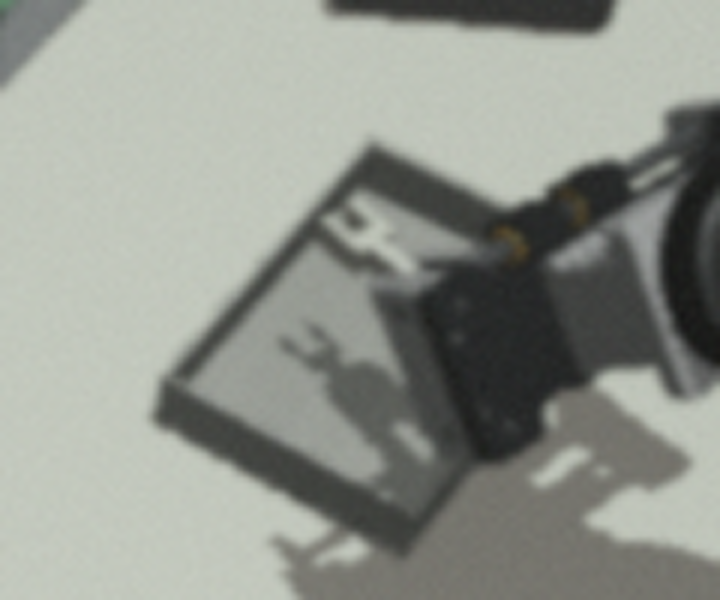

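The wrist runs close to its singularity here (j5=0.19), so the move stopped at z=75. I'll steepen the tool to 25° tilt, which moves away from it, and then continue down.

```bash
python3 - <<'E'
from d import *
F=Rt(25,-30)*R.from_euler('y',180,degrees=True)
g=np.array([446,-290,75])-3*F.apply([0,1,0]); print(delta(g,F))
E
```

```text
(array([-1.85, -4.46, 10.73]), array([  1.8 ,   0.37, -19.93]))
```

```bash
python3 -m jog '[0,-1,2,0.2,0,-3, -0.5,-2,4,0.5,0.1,-6, -1,-3,7,0.8,0.2,-9, -1,-4,10,1.2,0.3,-12, -2,-4.5,10.7,1.5,0.3,-15, -2,-4.5,10.7,1.7,0.4,-18, -2,-4.5,10.7,1.8,0.4,-20, -2,-4.5,10.7,1.8,0.4,-20, -2,-4.5,10.7,1.8,0.4,-20]'; python3 - <<'E'
from d import *
show()
F=Rt(25,-30)*R.from_euler('y',180,degrees=True)
for z in (60,29):
  g=np.array([446,-290,z])-3*F.apply([0,1,0]); print(delta(g,F))
E
```

```text
clock: 13.3
eef_pos: [452.4, -281.7, 80.0]
eef_rot: [-1.633, 0.556, 2.628]
wrist_force: [0.1, 0.9, -1.0]
finger_gap: 7.7
t 13.3 p [ 452.45 -281.69   80.03] ydir [ 0.49 -0.2  -0.85] zdir [-0.46 -0.89 -0.05] F [ 0.08  0.9  -0.97] gap 7.7 j [-0.7   0.26  2.08  0.55  0.31  0.88]
(array([11.52, 12.56, 11.19]), array([ 3.82,  0.72, -6.83]))
(array([27.87, 38.84, 12.82]), array([ 3.82,  0.72, -6.83]))
```

```bash
python3 -m jog '[2,2,2,1,0.2,-2, 4,4,4,2,0.4,-4, 7,7,7,3,0.6,-6, 10,10,10,3.8,0.7,-6.8, 11.5,12.5,11.2,3.8,0.7,-6.8, 15,18,11.5,3.8,0.7,-6.8, 18,23,12,3.8,0.7,-6.8, 22,29,12.3,3.8,0.7,-6.8, 25,34,12.6,3.8,0.7,-6.8, 25,34,12.6,3.8,0.7,-6.8]'; python3 - <<'E'
from d import *
show()
F=Rt(25,-30)*R.from_euler('y',180,degrees=True)
for z in (35,29):
  g=np.array([446,-290,z])-3*F.apply([0,1,0]); print(delta(g,F))
for nm,x,y in(("scene",380,150),("top",415,275)):
    c=manip.camera(nm); cv2.imwrite(f"pics/{nm}9.png",cv2.resize(c["img"][y-45:y+55,x-60:x+60],None,fx=6,fy=6,interpolation=cv2.INTER_CUBIC)[:,:,::-1])
E
```

```text
clock: 14.13
eef_pos: [444.6, -288.2, 35.0]
eef_rot: [-1.575, 0.436, 2.618]
wrist_force: [0.5, 0.0, 0.2]
finger_gap: 8.0
t 14.13 p [ 444.57 -288.24   35.02] ydir [ 0.37 -0.21 -0.91] zdir [-0.5  -0.87 -0.  ] F [0.46 0.04 0.19] gap 8.0 j [-0.68  0.36  2.04  0.22  0.32  1.22]
(array([-1.91, -2.1 ,  0.8 ]), array([0.24, 0.01, 0.01]))
(array([0.63, 3.34, 0.82]), array([0.24, 0.01, 0.01]))
```

View pics/scene9.png

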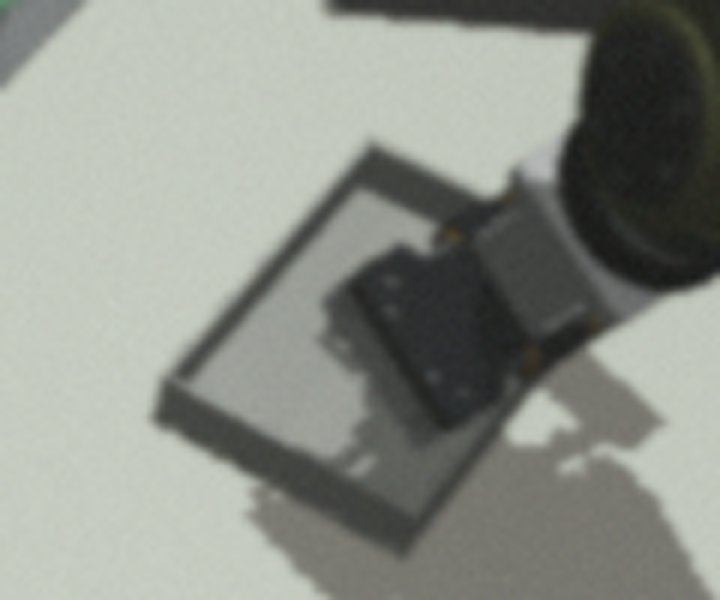

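View pics/top9.png

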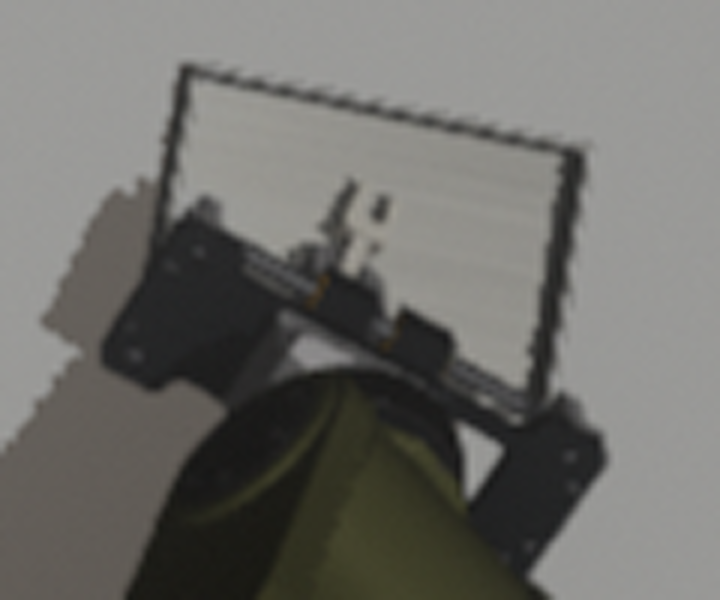

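```bash
python3 -m jog '[0,1,0,0,0,0, 0.3,2,0,0,0,0, 0.6,3,0,0,0,0, 0.6,3,0,0,0,0]'; python3 -m jog '[0,0,0,0,0,0, 0,0,0,0,0,0, 0,0,0,0,0,0, 0,0,0,0,0,0, 0,0,0,0,0,0, 0,0,0,0,0,0]' 26; python3 - <<'E'
from d import *
show()
s,p,r=st(); print(r.inv().apply([0,0,100]))
E
```

```text
clock: 14.57
eef_pos: [445.8, -289.0, 33.5]
eef_rot: [-1.575, 0.438, 2.618]
wrist_force: [-0.1, 0.6, -1.1]
finger_gap: 7.9
clock: 15.07
eef_pos: [445.8, -289.0, 33.5]
eef_rot: [-1.575, 0.438, 2.618]
wrist_force: [0.2, 0.1, 0.4]
finger_gap: 26.2
t 15.07 p [ 445.77 -288.98   33.53] ydir [ 0.37 -0.21 -0.91] zdir [-0.5  -0.87 -0.  ] F [0.24 0.12 0.37] gap 26.2 j [-0.68  0.37  2.03  0.22  0.31  1.22]
[-42.43 -90.55  -0.34]
```

```bash
python3 -m jog '[0,-8,0,0,0,0, 0,-16,0,0,0,0, 0,-26,0,0,0,0, 0,-40,0,0,0,0, 0,-58,0,0,0,0, 0,-78,0,0,0,0, -5,-98,0,0,0,0, -10,-118,0,0,0,0, -20,-140,0,0,0,0, -30,-155,0,0,0,0]'; python3 - <<'E'
from d import *
show()
for nm,x,y in(("scene",380,150),("top",415,275)):
    c=manip.camera(nm); cv2.imwrite(f"pics/{nm}10.png",cv2.resize(c["img"][y-45:y+55,x-60:x+60],None,fx=6,fy=6,interpolation=cv2.INTER_CUBIC)[:,:,::-1])
E
```

```text
clock: 15.9
eef_pos: [411.5, -270.0, 189.3]
eef_rot: [-1.574, 0.44, 2.618]
wrist_force: [0.1, -0.0, -0.4]
finger_gap: 26.0
t 15.9 p [ 411.51 -270.01  189.32] ydir [ 0.37 -0.21 -0.9 ] zdir [-0.5  -0.87 -0.  ] F [ 0.09 -0.05 -0.36] gap 26.0 j [-0.69 -0.    2.02  0.12  0.69  1.33]
```

View pics/scene10.png

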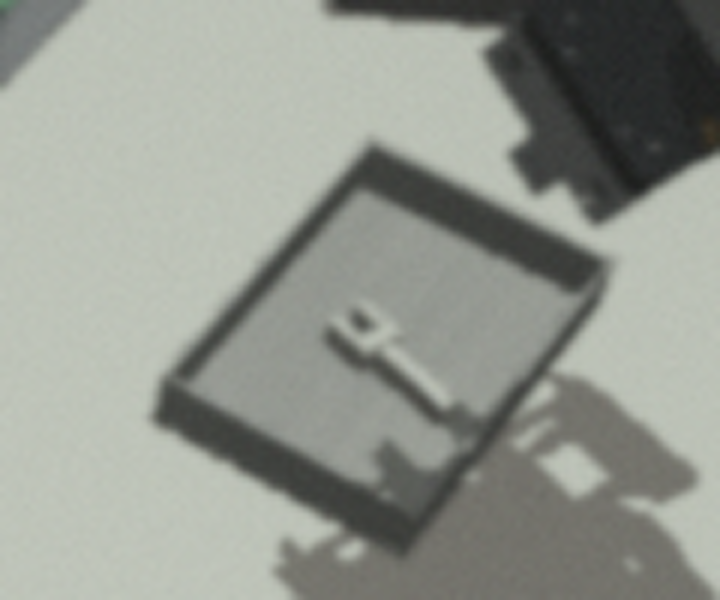

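View pics/top10.png

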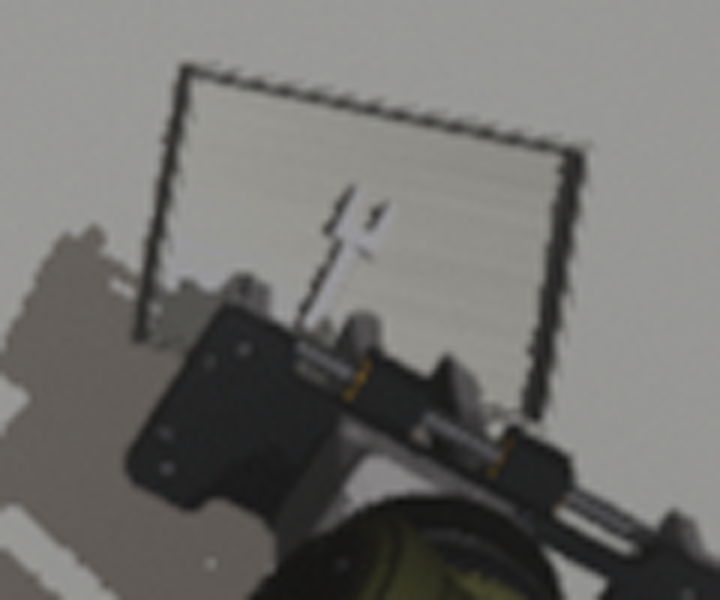

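The clip lies flat inside the tray (scene crop (390,355), away from all walls). Next comes the press: fingers closed, tool tilted 40°, approaching low in front of the shelf.

```bash
python3 - <<'E'
from d import *
F=Rt(40,0)*R.from_euler('y',180,degrees=True)
def tcp(tip): return np.array(tip)-22*F.apply([0,1,0])
print(delta(tcp([585,-107,195]),F), tcp([585,-107,195]))
E
```

```text
(array([ -59.15,    4.74, -220.92]), array([-16.09, -25.28,  14.2 ])) [ 570.86 -107.    211.85]
```

```bash
python3 -m jog '[-6,0.5,-22,-1.6,-2.5,1.4, -12,1,-44,-3.2,-5,2.8, -18,1.5,-66,-4.8,-7.6,4.2, -24,2,-88,-6.4,-10,5.7, -30,2.5,-110,-8,-12.6,7.1, -36,3,-132,-9.6,-15,8.5, -42,3.5,-154,-11.3,-17.7,10, -48,4,-177,-13,-20,11.4, -54,4.5,-199,-14.5,-22.8,12.8, -59,4.7,-221,-16,-25.3,14.2]' 0 20; python3 - <<'E'
from d import *
show()
F=Rt(40,0)*R.from_euler('y',180,degrees=True)
def tcp(tip): return np.array(tip)-22*F.apply([0,1,0])
for t in([640,-107,183],[674,-107,181]): print(delta(tcp(t),F))
E
```

```text
clock: 16.83
eef_pos: [570.2, -105.3, 207.3]
eef_rot: [-1.573, 0.693, -3.141]
wrist_force: [-0.8, -0.1, 0.7]
finger_gap: 0.5
t 16.83 p [ 570.22 -105.29  207.33] ydir [ 0.64  0.   -0.77] zdir [ 0. -1. -0.] F [-0.79 -0.11  0.73] gap 0.5 j [-0.34  0.11  1.95  0.49  0.47  0.86]
(array([-38.02,  41.3 ,   1.83]), array([0.16, 0.01, 0.28]))
(array([-62.89,  64.57,   1.9 ]), array([0.16, 0.01, 0.28]))
```

```bash
python3 -m jog '[-8,9,1,0,0,0, -17,18,1.5,0,0,0, -26,28,1.8,0,0,0.2, -34,37,1.8,0,0,0.3, -38,41,1.8,0.2,0,0.3, -38,41,1.8,0.2,0,0.3]'; python3 - <<'E'
from d import *
show()
F=Rt(40,0)*R.from_euler('y',180,degrees=True)
def tcp(tip): return np.array(tip)-22*F.apply([0,1,0])
for t in([674,-107,181],): print(delta(tcp(t),F))
for nm,x,y in(("scene",291,155),("top",338,200)):
    c=manip.camera(nm); cv2.imwrite(f"pics/{nm}11.png",cv2.resize(c["img"][y-40:y+40,x-50:x+50],None,fx=7,fy=7,interpolation=cv2.INTER_CUBIC)[:,:,::-1])
E
```

```text
clock: 17.33
eef_pos: [625.6, -107.9, 199.8]
eef_rot: [-1.571, 0.697, 3.139]
wrist_force: [0.3, 0.4, -0.7]
finger_gap: 0.6
t 17.33 p [ 625.59 -107.87  199.82] ydir [ 0.64 -0.   -0.77] zdir [-0. -1.  0.] F [ 0.25  0.43 -0.71] gap 0.6 j [-0.3   0.24  1.82  0.45  0.45  0.93]
(array([-25.01,  23.5 ,  -0.96]), array([-0.11, -0.11,  0.06]))
```

View pics/scene11.png

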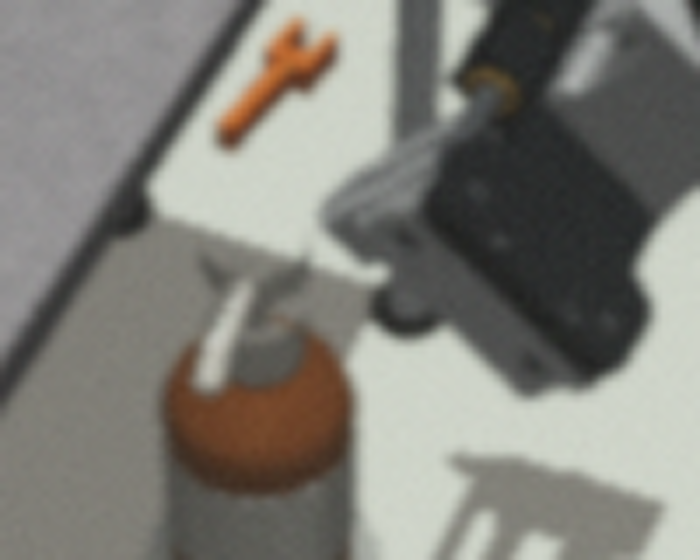

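View pics/top11.png

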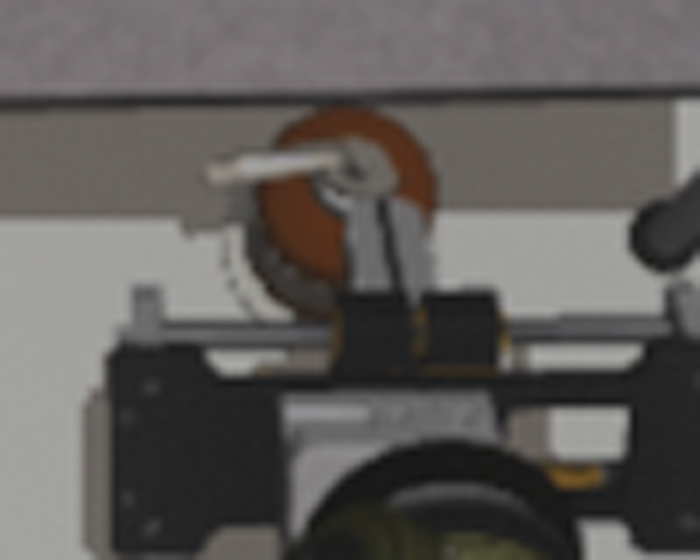

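```bash
python3 - <<'E'
from ov import *
np.set_printoptions(precision=1,suppress=True)
cs=manip.camera("scene"); ct=manip.camera("top")
x,y=668.5,-107.5
L=[(circ(r,z)+[x,y,0],col) for r,z,col in((17,170,(255,0,0)),(17,156,(255,255,0)),(12,153,(0,0,255)),(15.5,138,(0,160,0)),(32,90,(200,0,200)),(40,0,(200,0,200)))]
draw(cs,L,255,135,50,75,8,"pics/a.png",1.0);draw(ct,L,315,160,50,50,12,"pics/b.png",1.0)
for p in((270.3,152.4),(285.3,151.4)): print(atz(cs,p,170),atz(cs,p,160))
print(atz(ct,(340.3,183.3),170),atz(ct,(340.3,183.3),153))
b=cv2.imread("pics/b.png");a=cv2.imread("pics/a.png")
o=np.zeros((600,800,3),np.uint8);o[:a.shape[0],:390]=a[:,:390];o[:,400:800]=b[:600,120:520];cv2.imwrite("pics/ov3.png",o)
E
```

```text
[675.6 -89.5 170. ] [679.7 -97.5 160. ]
[ 648. -105.  170.] [ 651.6 -113.2  160. ]
[ 660.2 -107.7  170. ] [ 663.8 -109.4  153. ]
```

View pics/ov3.png

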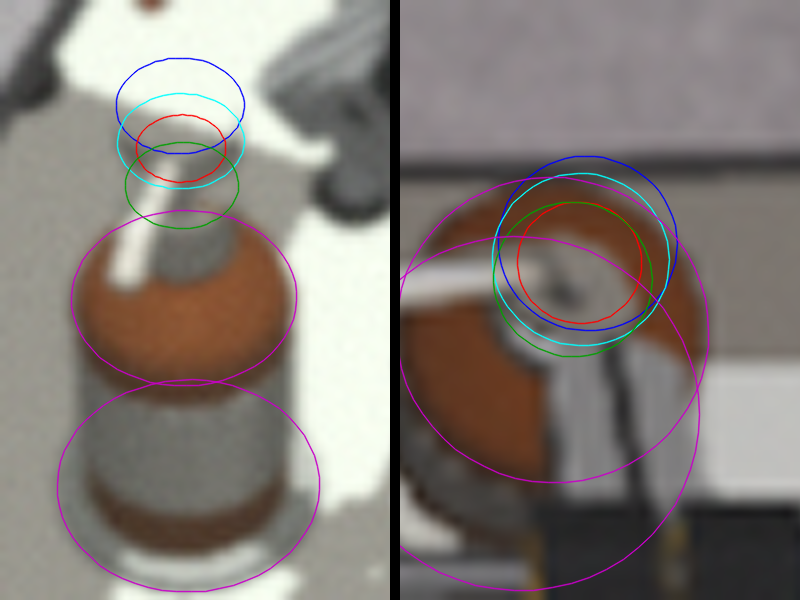

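```bash
python3 - <<'E'
from d import *
ct=manip.camera("top"); print(proj(ct,[639.7,-107.9,183]))
F=Rt(40,0)*R.from_euler('y',180,degrees=True)
def tcp(tip): return np.array(tip)-22*F.apply([0,1,0])
for t in([673,-106.5,182],): print(delta(tcp(t),F))
E
python3 -m jog '[-6,5,-0.5,0,0,0, -12,11,-1,0,0,0, -18,17,-2,0,0,0, -24,22,-2.3,0,0,0, -24,22,-2.3,0,0,0]'; python3 - <<'E'
from d import *
show()
s,p,r=st(); print("tip",p+22*r.apply([0,1,0]),"down",r.inv().apply([0,0,-1]))
for nm,x,y in(("scene",291,155),("top",338,200)):
    c=manip.camera(nm); cv2.imwrite(f"pics/{nm}12.png",cv2.resize(c["img"][y-40:y+40,x-50:x+50],None,fx=7,fy=7,interpolation=cv2.INTER_CUBIC)[:,:,::-1])
E
```

```text
[341.18 190.99]
(array([-24.46,  23.35,  -1.7 ]), array([-0.12, -0.11, -0.03]))
clock: 18.0
eef_pos: [659.4, -105.6, 199.3]
eef_rot: [-1.571, 0.699, 3.14]
wrist_force: [-0.1, 0.2, 0.5]
finger_gap: 0.4
t 18.0 p [ 659.44 -105.63  199.25] ydir [ 0.64 -0.   -0.77] zdir [-0. -1.  0.] F [-0.1   0.16  0.46] gap 0.4 j [-0.28  0.3   1.73  0.41  0.46  0.99]
tip [ 673.58 -105.67  182.41] down [ 0.64  0.77 -0.  ]
```

View pics/scene12.png

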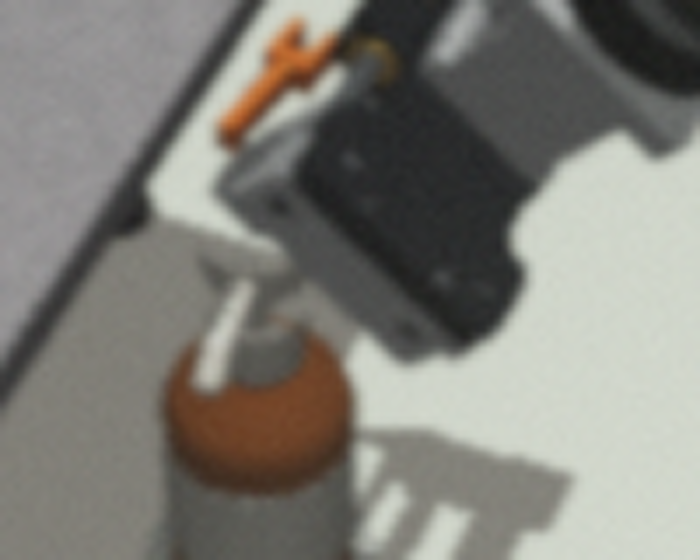

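View pics/top12.png

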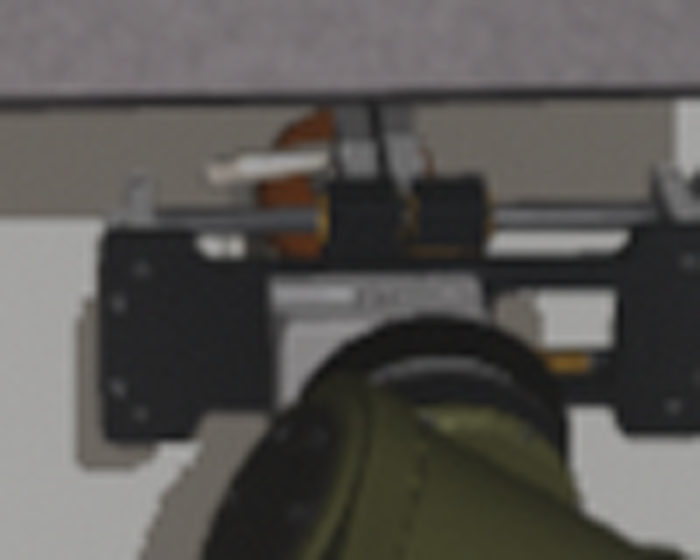

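Fingertips are over the head (tip centre at (673.6,-105.7,182)). Descending in 1 mm rows and watching the force; the straight-down direction is tool (0.64, 0.77, 0).

```bash
python3 -m jog '[0.64,0.77,0,0,0,0, 1.3,1.5,0,0,0,0, 1.9,2.3,0,0,0,0, 2.6,3.1,0,0,0,0, 3.2,3.8,0,0,0,0, 3.2,3.8,0,0,0,0]'; python3 -m jog '[0.64,0.77,0,0,0,0, 1.3,1.5,0,0,0,0, 1.9,2.3,0,0,0,0, 1.9,2.3,0,0,0,0]'
```

```text
clock: 18.6
eef_pos: [658.0, -105.9, 194.3]
eef_rot: [-1.571, 0.698, 3.139]
wrist_force: [0.0, 0.6, -0.7]
finger_gap: 0.1
clock: 18.93
eef_pos: [658.3, -105.9, 191.9]
eef_rot: [-1.57, 0.699, 3.139]
wrist_force: [-1.6, -0.2, 4.2]
finger_gap: 0.3
```

Contact at corner height ≈170 with 4.2 N, which matches the spring preload. Pressing on down.

```bash
python3 -m jog '[0.64,0.77,0,0,0,0, 1.3,1.5,0,0,0,0, 1.9,2.3,0,0,0,0, 2.6,3.1,0,0,0,0, 3.2,3.8,0,0,0,0, 3.8,4.6,0,0,0,0, 3.8,4.6,0,0,0,0]'; python3 -m jog '[0.64,0.77,0,0,0,0, 1.3,1.5,0,0,0,0, 1.9,2.3,0,0,0,0, 2.6,3.1,0,0,0,0, 2.6,3.1,0,0,0,0]'
```

```text
clock: 19.52
eef_pos: [658.4, -105.9, 185.9]
eef_rot: [-1.57, 0.699, 3.139]
wrist_force: [-2.1, -0.2, 6.4]
finger_gap: 0.3
clock: 19.93
eef_pos: [658.4, -105.9, 182.0]
eef_rot: [-1.57, 0.7, 3.139]
wrist_force: [-3.1, 0.7, 8.3]
finger_gap: 0.7
```

```bash
python3 -m jog '[0.32,0.39,0,0,0,0, 0.64,0.77,0,0,0,0, 1,1.15,0,0,0,0, 1.3,1.5,0,0,0,0, 1.6,1.9,0,0,0,0, 1.6,1.9,0,0,0,0]'; python3 -m jog '[0.32,0.39,0,0,0,0, 0.64,0.77,0,0,0,0, 0.64,0.77,0,0,0,0]'
```

```text
clock: 20.43
eef_pos: [658.5, -105.9, 179.8]
eef_rot: [-1.57, 0.7, 3.139]
wrist_force: [-4.0, 0.8, 8.4]
finger_gap: 0.1
clock: 20.68
eef_pos: [658.5, -106.0, 178.8]
eef_rot: [-1.57, 0.7, 3.139]
wrist_force: [-4.5, 0.5, 9.0]
finger_gap: 0.3
```

```bash
python3 -m jog '[0.32,0.39,0,0,0,0, 0.64,0.77,0,0,0,0, 0.64,0.77,0,0,0,0]'; python3 -m jog '[0.32,0.39,0,0,0,0, 0.32,0.39,0,0,0,0]'
```

```text
clock: 20.93
eef_pos: [658.5, -105.9, 177.9]
eef_rot: [-1.57, 0.7, 3.139]
wrist_force: [-4.9, 1.7, 9.9]
finger_gap: 0.3
clock: 21.1
eef_pos: [658.6, -106.0, 177.7]
eef_rot: [-1.57, 0.701, 3.139]
wrist_force: [-6.4, 0.2, 12.1]
finger_gap: 0.6
```

```bash
python3 -m jog '[0.32,0.39,0,0,0,0, 0.32,0.39,0,0,0,0]'; python3 -m jog '[0.2,0.2,0,0,0,0, 0.2,0.2,0,0,0,0, 0.2,0.2,0,0,0,0]'; python3 - <<'E'
from d import *
for nm,x,y in(("scene",291,155),):
    c=manip.camera(nm); cv2.imwrite(f"pics/{nm}13.png",cv2.resize(c["img"][y-40:y+40,x-50:x+50],None,fx=7,fy=7,interpolation=cv2.INTER_CUBIC)[:,:,::-1])
show()
E
```

```text
clock: 21.27
eef_pos: [658.7, -106.0, 177.6]
eef_rot: [-1.57, 0.701, 3.14]
wrist_force: [-8.4, 1.6, 14.5]
finger_gap: 0.8
clock: 21.52
eef_pos: [658.8, -106.0, 177.6]
eef_rot: [-1.57, 0.702, 3.14]
wrist_force: [-9.0, 0.9, 15.7]
finger_gap: 0.3
t 21.57 p [ 658.76 -105.98  177.57] ydir [ 0.65 -0.   -0.76] zdir [-0. -1.  0.] F [-10.34   1.78  15.85] gap 0.4 j [-0.28  0.33  1.75  0.45  0.41  0.94]
```

View pics/scene13.png

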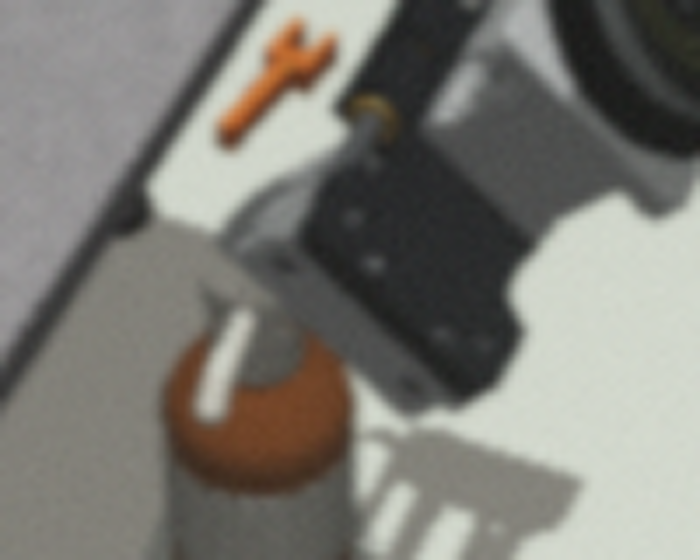

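The head is down on its stop: z stays at 177.6 (≈14.3 mm of travel) while the force climbs to about 16 N. The spout is visibly lower at crop (225,370). Holding briefly, then releasing slowly straight up.

```bash
python3 -m jog '[0,0,0,0,0,0, 0,0,0,0,0,0, 0,0,0,0,0,0, 0,0,0,0,0,0, 0,0,0,0,0,0, 0,0,0,0,0,0, 0,0,0,0,0,0, 0,0,0,0,0,0, 0,0,0,0,0,0, 0,0,0,0,0,0]'; python3 -m jog '[-1,-1.1,0,0,0,0, -2,-2.3,0,0,0,0, -3,-3.5,0,0,0,0, -4,-4.7,0,0,0,0, -5,-5.9,0,0,0,0, -6,-7.1,0,0,0,0, -7.2,-8.6,0,0,0,0, -8.6,-10.2,0,0,0,0, -10,-12,0,0,0,0, -12,-14.3,0,0,0,0]'; python3 - <<'E'
from d import *
show()
s,p,r=st(); print(r.inv().apply([-1,0,0]),r.inv().apply([0,0,1]))
for nm,x,y in(("scene",291,155),):
    c=manip.camera(nm); cv2.imwrite(f"pics/{nm}14.png",cv2.resize(c["img"][y-40:y+40,x-50:x+50],None,fx=7,fy=7,interpolation=cv2.INTER_CUBIC)[:,:,::-1])
E
```

```text
clock: 22.4
eef_pos: [658.8, -106.0, 177.6]
eef_rot: [-1.57, 0.702, 3.14]
wrist_force: [-8.7, 1.4, 15.4]
finger_gap: 0.7
clock: 23.23
eef_pos: [658.0, -105.8, 194.1]
eef_rot: [-1.571, 0.698, 3.139]
wrist_force: [0.3, 0.6, -0.7]
finger_gap: 0.5
t 23.23 p [ 658.02 -105.78  194.14] ydir [ 0.64 -0.   -0.77] zdir [-0. -1.  0.] F [ 0.29  0.61 -0.7 ] gap 0.5 j [-0.28  0.31  1.74  0.42  0.45  0.98]
[ 0.77 -0.64  0.  ] [-0.64 -0.77  0.  ]
```

View pics/scene14.png

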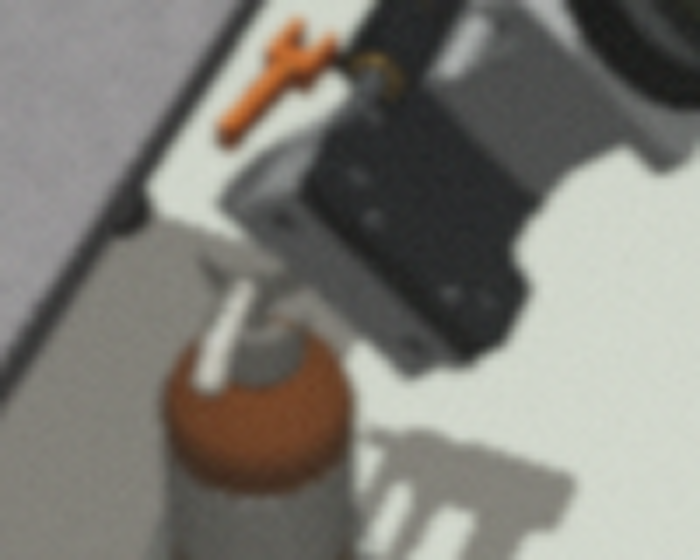

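The head is back up: the spout tip is at crop (207,385) as before, and the contact force is zero. Backing off up and towards the robot.

```bash
python3 -m jog '[-2,-2.5,0,0,0,0, -3,-4,0,0,0,0, 5,-11,0,0,0,0, 15,-19,0,0,0,0, 28,-30,0,0,0,0, 42,-42,0,0,0,0, 56,-56,0,0,0,0, 70,-70,0,0,0,0, 84,-84,0,0,0,0, 90,-90,0,0,0,0]'; python3 - <<'E'
from d import *
show()
c=manip.camera("scene"); cv2.imwrite("pics/s15.png",c["img"][:,:,::-1])
cv2.imwrite("pics/s15c.png",cv2.resize(c["img"][115:195,241:341],None,fx=7,fy=7,interpolation=cv2.INTER_CUBIC)[:,:,::-1])
c=manip.camera("top"); cv2.imwrite("pics/t15.png",c["img"][:,:,::-1])
E
```

```text
clock: 24.12
eef_pos: [529.7, -105.3, 205.4]
eef_rot: [-1.571, 0.698, 3.139]
wrist_force: [-0.3, 0.6, 0.7]
finger_gap: 0.7
t 24.12 p [ 529.75 -105.34  205.36] ydir [ 0.64 -0.   -0.77] zdir [-0. -1. -0.] F [-0.29  0.64  0.74] gap 0.7 j [-0.37  0.02  2.05  0.54  0.47  0.79]
```

View pics/s15.png

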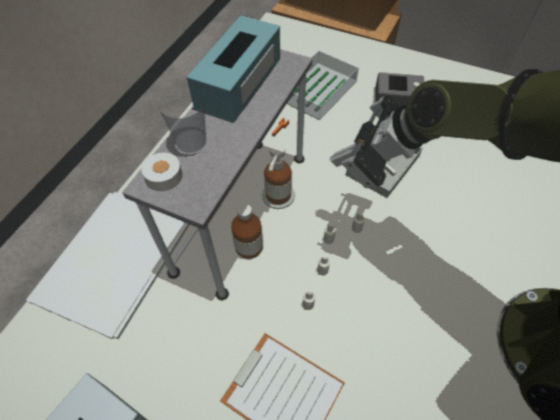

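View pics/s15c.png

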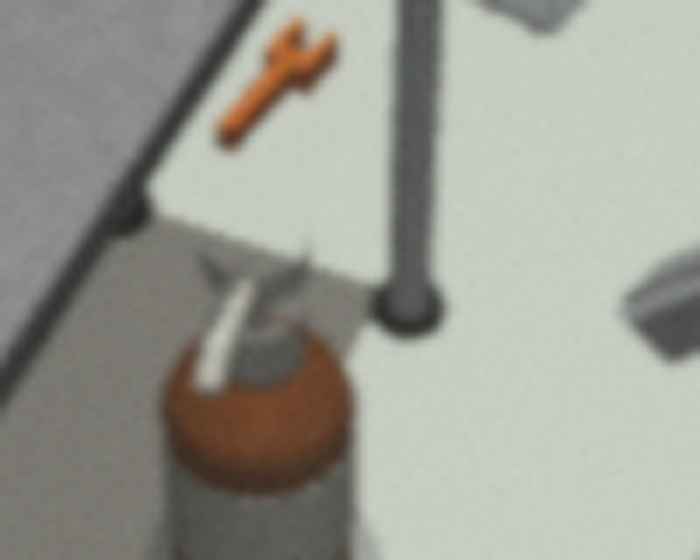

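View pics/t15.png

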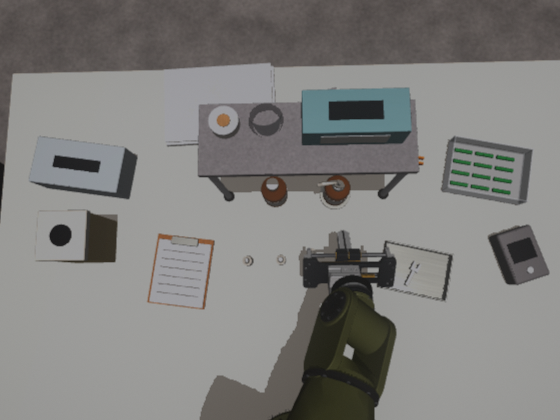

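The pump head is up at the same pixels as before. The droppers still stand at scene (330,232), (359,221), (324,264) and (309,299), and the refill at (247,232). The clip lies in the tray at top (412,270), and the arm is clear of everything.

```bash
python3 -c "
from cell import manip; print(manip.sign_off()); print(manip.read_state()['clock'])"
```

```text
the job is handed in; nothing more can be done
None
the job is handed in; nothing more can be done
```

The job is done and handed in at about 24 s of the 62 s allowed.

- **Clip:** I gripped it by the tab (7.7 mm finger gap on the 8 mm tab) and pulled it level off the stem. I released it just above the tray floor. The last pictures show it lying flat inside the tray, clear of the walls.
- **Pump:** I pressed the head slowly, with contact at 4 N, about 10 N just before the stop, and 16 N vertical on the stop after about 14.3 mm of travel. It was held there for about 1 s and released slowly. The spout returned to its original pixels and the contact force went to zero.
- **Other items:** In the last scene picture, the refill and all four dropper bottles stand where they were. The arm ended clear of everything.

**What disagreed or went wrong:**
- The network's estimates of the pump position differed from each other by up to about 20 mm. I relied on my own overlay fit and the shelf geometry, and the contact height of 170 mm confirmed the head's height.
- The pump head's disc was hardly visible in the pictures.
- One lowering move over the tray stopped short near a wrist singularity. I fixed it by steepening the tool, so the clip was released tipped slightly nose-down.

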